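Hook up the press guard and scoop out the clips

ROBOT

A 7-joint arm with a two-finger parallel gripper is mounted at the origin on the work surface. World frame = base frame: x ahead of the robot, y to its left, z up, the work surface at z = 0. Lengths are in m, angles in rad, forces in N, time in s.
With the tool pointing down it reaches from about 0.4 to 0.9 m from the base axis. Payload 5.6 kg.
Tool frame: the origin (TCP) lies midway between the tips of the shut fingers; the grasp point (between the pads) lies 19 mm behind it; y points along the fingers, z is the direction in which the jaws open and shut, and the axes are right-handed (so a half turn about y gives the same grasp; the last joint's range is limited). The gripper opens to 92 mm and grips with 3 to 60 N. Pads are 20 mm wide; open, the fingers measure 128 mm over their backs; the gripper's body (75 mm by 189 mm) begins 69 mm behind the grasp point.
Start: joints at [-1.286, 0.468, -0.012, 1.603, 0.006, 1.071, -0.056], TCP at [0.209, 0.615, 0.215] pointing down, gripper open.
Joint ranges: [-2.53, 2.53], [-0.31, 2.02], [-1.57, 1.55], [0.28, 2.44], [-1.29, 4.43], [0.15, 1.84], [-2.92, 2.92]. Speed limits (rad/s): [2.57, 2.57, 3.14, 3.14, 3.14, 3.14, 3.14].

INTERFACE

Orientations are given as a 3x3 rotation matrix whose columns are the frame's x, y, z axes.
In Python, from station import env, effector, solver, viewer, workorder, search_frame, tip_of gives the robot as it stands. Calls block until the motion is done:
- env.reach(position, orientation): joint-space move of the TCP to a pose.
- env.movel(position, frame=None, rate=0.15): straight line of the TCP; frame=None keeps the orientation; rate is the mean speed in m/s.
- env.goto_joints(angles): joint-space move.
- effector.release() and effector.grasp(squeeze=None): open the fingers fully, or close them until they stop; squeeze is the grip in N (None keeps the last).
- env.pause(seconds).
- solver.inverse_kinematics(position, orientation): joint angles nearest the present ones, or None.
- env.sense(): the state.
- viewer.read_camera(name): name is "scene" or "top" or "wrist"; returns (picture, depth): 480x640x3 uint8, red, green, blue; 480x640 float32, m along the optical axis (not along the pixel's ray), 0 where there is no reading.
- viewer.camera_info(name): a dict with "intrinsics" (3x3 intrinsics, pixels), "eye" and "rotation" of the camera in the world; the wrist camera has in their place "T_tool_cam" (4x4, takes a point from camera to tool coordinates, whose origin is the TCP and whose axes are the tool frame's). Camera axes: x right, y up, looking along -z (the intrinsics and any distortion apply to the point x, -y, -z); pixel columns grow to the right and rows downward; lengths in m; the calibration is good to about 2 mm. The wrist camera is an equidistant fisheye: a pixel r from the principal point sees the ray r / f radians off the axis. A picture is of the moment at which its call begins: read the wrist's pose just before it. camera_info takes no time and is no camera call.
A pose or a line that the arm cannot do raises env.PlanningError and nothing moves.
- workorder.finish_job(): hands the job in, once; it reports no verdict.
Trained networks look in the newest picture that a camera, given by its name, has taken for a name from the list of things; names that differ only in an ending like _2 or _b are one class to them, and where a whole thing is asked for, a point or a joint stands for the part that bears it (a point fixed in the world has none). Each returns a list of dicts, best first, with "score" (0 to 1); they miss things now and then, are a little off and sometimes report something else, mostly with a low value. They report only what shows in the picture. A call takes as long as a camera call.
- search_frame(camera, name): "at" ([x, y, z] in m, in world coordinates, good to about 4 mm: the middle of the surface that is visible of it).
- tip_of(camera, name): "at" ([x, y, z] in m, in world coordinates, good to about 4 mm: a listed point, or the origin of a listed thing).
The state is a dict: "t": time; "joint_positions": joint angles; "joint_velocities": joint speeds; "tau": joint torques, N m; "ee_pos": TCP position; "tcp_rot": TCP orientation; "wrist_force": force on the tool from outside, world axes, zero at the start; "moment": the same for the moment, N m; "gripper_width": finger opening in m.
Only numpy, scipy, OpenCV 4.12 (cv2) and the standard library are available. Lean on these libraries where they do the work, as an engineer would, in place of code of your own. Each camera call takes 0.05 s, during which the arm holds its last target.

TASK

Lift the punch press's drop guard and hook the slot of its red prop bar onto the stud so that the guard stays up by itself; never let the guard fall. Then slide the scoop in under the press head, gather both plastic clips in it without touching them with the hand, draw them out, and set the scoop down flat on the middle of the green mat with both clips lying in its pan. Leave the guard hooked up, and do not push about the standing headband, the pad roll, the spool or the cutter that lie around the work.

Things in the scene. Friction and masses are not known exactly. Their poses are not given: they have to be found in the camera images.
- press: Bench punch press, fixed, 300 mm deep (its x), 270 wide (y), 352 high. Origin: centre of its underside; x points to its back (its open front, with the drop guard, faces -x), z up. Its head and punch plate overhang the bed behind the guard; punch pins come down to z = 108 mm, the head's front is at x = -84 mm. An air cylinder (radius 42 mm, at x = -30, y = 0 mm) is its top
- fence_foot (a point): Middle of the foot of the straight fence across the press bed behind the clips: its front face (press x = -15 mm), on the bed's top (z = 30 mm above the table). Axes as the press. The fence is 200 mm wide, 32 mm high. The flat smooth steel bed runs level from here 135 mm forward (-x) to the press's front edge; the clips lie on it
- header (a point): Middle of the lower front edge of the header plate above the opening (press x = -123, y = 0, z = 170 mm), axes as the press. The plate reaches up to z = 245 mm and carries the stud. The guard slides behind it at press x = -105 mm between two side channels whose inner faces are at y = -101 and +101 mm: the opening is 202 mm wide
- guard (a joint): Drop guard: clear panel with a yellow bottom rail, 200 mm wide, 152 tall. Value = its lift in m: 0 = down (bottom edge 5 mm above the bed), most 0.112. With the prop bar about 0.57 kg; drops if let go. Hooked up it rests at 0.085, its bottom edge then 120 mm above the table, 90 mm above the bed
- prop (a joint): Angle (rad) of the red prop bar about its pivot on the guard's bottom rail; the pivot line is parallel to the press's x axis, straight below the stud, 50 mm above the table plus the guard's lift. 0 = upright, as when hooked; negative = leaning to the press's +y side, away from the stud; limits -0.5 and 0.15. The pivot is stiff: the bar stays as left. Hooked = stud at the top of the slot's recess
- prop_slot (a point): On the prop bar's centre line, 77 mm from the pivot, half-way up the slot's mouth. Bar 30 mm wide, 6 thick. J-shaped slot, open on the bar's edge towards the stud (-y): mouth 18 mm tall, running in to 7.5 mm past the centre line; there a recess 15 mm wide, centred, goes 9 mm on up behind a lip 7.5 mm wide. Bring the stud in by swinging the bar upright with the guard at 0.098, then lower it 13 mm
- prop_grip (a point): Centre of the prop bar's black round grip: diameter 24 mm, 50 long, axis along the press's x axis, sticking forward from the bar's front, 150 mm from the pivot along the bar; this point is 39 mm in front of the bar's middle plane. Site axes: x as the press's x, z along the bar away from the pivot. The bar ends 15 mm above it
- stud (a point): Fixed steel stud on the header plate, diameter 10 mm, pointing forward (press -x), with a head of 17 mm in front of the bar; this point is on its axis in the prop bar's middle plane: press x = -136, y = -85, z = 225 mm
- scoop_grip (a point): Grasp point: middle of the scoop's black handle, a bar 88 mm long (x), 24 wide (y), 26 tall, 43 mm above the scoop's underside. x points from the handle to the lip, z up. The lip edge is 178 mm ahead of here, the handle's rear end 40 mm behind, the pan's back wall 63 mm ahead. Thin aluminium, about 0.15 kg, balanced some 80 mm ahead of here
- scoop_pan (a point): Middle of the scoop's pan, 118 mm ahead of scoop_grip, 11 mm above the underside; same axes. The pan, open in front and above, reaches from x = -55 to the lip at +60 mm; 164 mm wide outside, 160 inside; floor 2.2 mm thick, thinned to 0.4 mm over the last 20 mm at the lip; sides 24 mm high, ending 20 mm short of the lip; back wall 32 mm high
- clip_blue_mid (a point): Blue bowed plastic clip lying on the press bed in front of the fence, 63 mm long (y), 16 mm thick in plan (21 mm over the bow), 14 mm tall, lower edges chamfered, 30 g, loose; this point is the middle of the bow, half-way up
- clip_orange_mid (a point): Orange clip, the same as the blue one, lying beside it
- mat: Flat green mat, fixed, 260 mm (x) by 200 mm (y), 3 mm thick; origin: centre of its underside. The scoop lies on it at the start and must lie on it at the end
- band_up_mid (a point): Bystander: orange headband standing as an arch, 149 mm wide (y), 94 mm tall, 18 mm deep; about half-way up
- pad_roll_mid (a point): Bystander: black disc-shaped pad roll, diameter 84 mm, 22 mm tall, lying in front of the press; its middle
- elastic_spool_mid (a point): Bystander: white and grey spool, diameter 72 mm, 48 mm tall; its middle
- cutter_mid (a point): Bystander: green-handled cutter, 140 mm long, 14 mm tall; its middle

How it is judged:
By the outcome, as a careful person would: the job done as asked, in the order asked, and still so for the second after the job is handed in, with the robot touching nothing.
It also fails if it takes over 64 s, if anything falls off the work surface, if the arm or the gripper's body presses on something with over 40 N, if the wrist force passes 120 N, or if a joint passes its speed limit or range.

## Working session

There is one attempt and no reset: what is moved stays moved. The work goes in short steps, each a Python script; the robot and the scene stay as the last script left them, time stands still between calls to the robot, and variables do not carry over. Pictures are saved under pics/ and viewed, and the job is handed in when it is done.

```bash
ls -la; mkdir -p pics
python3 - <<'E'
from station import env, effector, solver, viewer, workorder, search_frame, tip_of
import cv2, numpy as np
s=env.sense(); print(s)
for c in ["scene","top","wrist"]:
    p,d=viewer.read_camera(c); cv2.imwrite(f"pics/{c}0.png",p[:,:,::-1]); np.savez(f"pics/{c}0.npz",p=p,d=d)
    print(c,viewer.camera_info(c))
E
```

```text
total 12
drwxr-xr-x  3 agent agent 4096 Dec  7 03:04 .
drwxr-xr-x 23 root  root  4096 Dec  7 03:04 ..
drwxr-xr-x  2 agent agent 4096 Dec  7 03:04 pics
{'t': 0.0, 'joint_positions': array([-1.28595677,  0.46841142, -0.01162198,  1.60364239,  0.00601397,
        1.07140946, -0.05629695]), 'joint_velocities': array([-7.94078954e-04,  2.21247358e-04, -3.61894958e-04,  3.18114863e-04,
       -8.98609310e-04,  8.15151937e-04,  9.73574863e-05]), 'tau': array([ 4.03149843e-04, -5.20571458e+01, -1.24917825e-02, -2.43741971e+01,
       -5.66675817e-02,  1.73548440e-02,  1.56138458e-04]), 'ee_pos': array([0.2091647 , 0.61478875, 0.21361039]), 'tcp_rot': array([[ 9.46728323e-01, -4.66135473e-04,  3.22033017e-01],
       [-3.22033328e-01, -1.77592265e-03,  9.46726667e-01],
       [ 1.30602847e-04, -9.99998314e-01, -1.83142743e-03]]), 'wrist_force': array([-0.09127305, -0.64286057,  0.47139292]), 'moment': array([0.03120984, 0.02394798, 0.04563165]), 'gripper_width': 0.09192521941390129}
scene {'intrinsics': array([[502.20124418,   0.        , 311.9403756 ],
       [  0.        , 502.20124418, 240
[... 493 characters left out ...]
3363456]), 'rotation': array([[-0.03353792,  0.97566365, -0.2166925 ],
       [-0.99943637, -0.03305895,  0.00583594],
       [-0.00146971,  0.21676609,  0.97622247]])}
wrist {'intrinsics': array([[371.64829954,   0.        , 311.87211876],
       [  0.        , 371.64829954, 238.73816666],
       [  0.        ,   0.        ,   1.        ]]), 'T_tool_cam': array([[ 7.67522765e-04, -9.70684427e-01, -2.40356305e-01,
        -6.71492142e-02],
       [-1.54934231e-03,  2.40354933e-01, -9.70683834e-01,
        -1.70952710e-01],
       [ 9.99998505e-01,  1.11741613e-03, -1.31944457e-03,
         1.34670906e-03],
       [ 0.00000000e+00,  0.00000000e+00,  0.00000000e+00,
         1.00000000e+00]])}
```

View pics/scene0.png

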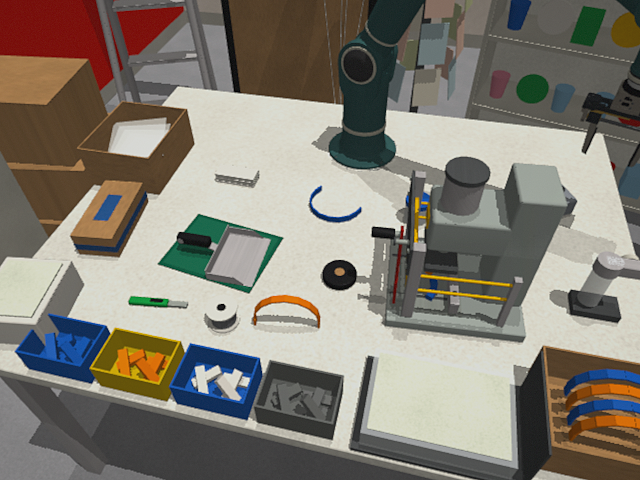

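View pics/top0.png

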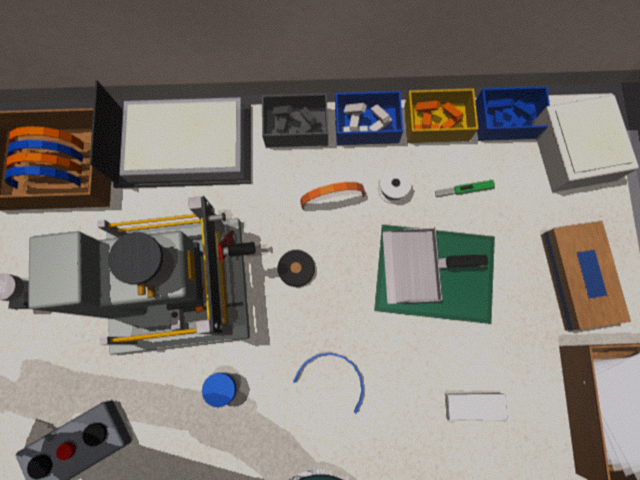

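View pics/wrist0.png

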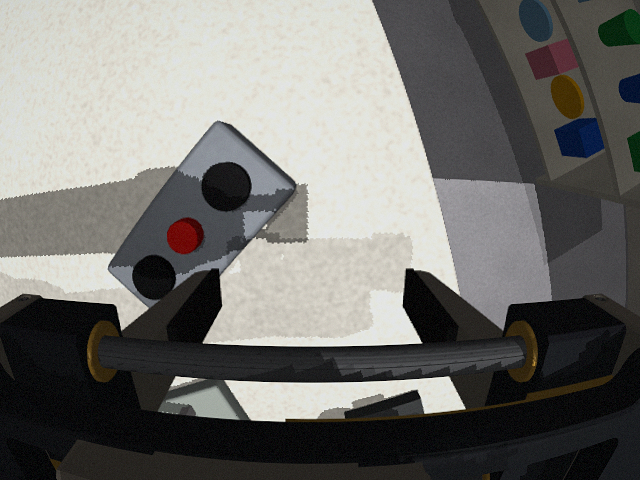

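Run:
```python
from station import env, viewer, search_frame, tip_of
import numpy as np
np.set_printoptions(precision=4,suppress=True)
for c in ["scene","top"]:
    viewer.read_camera(c)
    for n in ["press","fence_foot","header","prop_slot","prop_grip","stud","scoop_grip","scoop_pan","clip_blue_mid","clip_orange_mid","mat","band_up_mid","pad_roll_mid","elastic_spool_mid","cutter_mid"]:
        print(c,n,[(np.round(r["at"],4),round(r["score"],2)) for r in tip_of(c,n)[:3]])
print(env.sense()['t'])
```

```text
scene press []
scene fence_foot []
scene header []
scene prop_slot [(array([0.5767, 0.1735, 0.122 ]), 0.91)]
scene prop_grip [(array([0.5503, 0.1293, 0.1873]), 0.75)]
scene stud [(array([0.6064, 0.1759, 0.2306]), 0.76), (array([ 0.717 , -0.366 ,  0.0043]), 0.51)]
scene scoop_grip [(array([ 0.5389, -0.3446,  0.0433]), 0.58)]
scene scoop_pan [(array([ 0.5402, -0.223 ,  0.0177]), 0.62)]
scene clip_blue_mid [(array([0.5581, 0.2554, 0.0368]), 0.61)]
scene clip_orange_mid []
scene mat [(array([ 0.5203, -0.2763,  0.0001]), 0.61)]
scene band_up_mid [(array([ 0.7011, -0.0495,  0.0498]), 0.74)]
scene pad_roll_mid [(array([0.5473, 0.0375, 0.008 ]), 0.81)]
scene elastic_spool_mid [(array([ 0.7197, -0.1899,  0.0219]), 0.68)]
scene cutter_mid [(array([ 0.7157, -0.3627,  0.0076]), 0.66)]
top press [(array([0.5769, 0.1709, 0.1212]), 0.74)]
top fence_foot []
top header [(array([0.5224, 0.1803, 0.1702]), 0.72)]
top prop_slot [(array([0.58  , 0.1707, 0.1216]), 0.55)]
top prop_grip [(array([0.5475, 0.1295, 0.1898]), 0.62)]
top stud [(array([0.6066, 0.1705, 0.2261]), 0.9), (array([0.4769, 0.2503, 0.0364]), 0.42)]
top scoop_grip [(array([ 0.5363, -0.3412,  0.0433]), 0.78)]
top scoop_pan [(array([ 0.5342, -0.2238,  0.0155]), 0.9), (array([ 0.722 , -0.1964,  0.0221]), 0.63), (array([0.546 , 0.1335, 0.1895]), 0.48)]
top clip_blue_mid []
top clip_orange_mid [(array([0.4776, 0.2486, 0.038 ]), 0.62)]
top mat [(array([ 0.5202, -0.2742, -0.0002]), 0.9)]
top band_up_mid []
top pad_roll_mid [(array([0.539 , 0.0372, 0.0096]), 0.7)]
top elastic_spool_mid [(array([ 0.7234, -0.197 ,  0.025 ]), 0.68)]
top cutter_mid [(array([ 0.7142, -0.3622,  0.009 ]), 0.76)]
1.75
```

```bash
cat > h.py <<'E'
import numpy as np, cv2
np.set_printoptions(precision=4,suppress=True)
def cloud(p,d,info):
    K=info["intrinsics"]; v,u=np.mgrid[:480,:640]
    x=(u-K[0,2])/K[0,0]*d; y=(v-K[1,2])/K[1,1]*d
    c=np.stack([x,-y,-d],-1)
    w=c@info["rotation"].T+info["eye"]; w[d<=0]=np.nan
    return w
def proj(P,info):
    K=info["intrinsics"]; c=(np.atleast_2d(P)-info["eye"])@info["rotation"]
    x=c[:,0]/-c[:,2]; y=-c[:,1]/-c[:,2]
    return np.stack([K[0,0]*x+K[0,2],K[1,1]*y+K[1,2]],-1)
def up(img,r0,r1,c0,c1,s):
    return cv2.resize(np.ascontiguousarray(img[r0:r1,c0:c1,::-1]),None,fx=s,fy=s,interpolation=cv2.INTER_CUBIC)
E
python3 - <<'E'
from h import *
from station import viewer
for c,b in [("top",(180,370,20,290)),("scene",(150,350,360,560))]:
    z=np.load(f"pics/{c}0.npz"); w=cloud(z["p"],z["d"],viewer.camera_info(c)); np.save(f"pics/{c}_w.npy",w)
    cv2.imwrite(f"pics/{c}0_crop.png",up(z["p"],*b,2.9))
    h=np.histogram(w[...,2][(w[...,1]>0.1)&(w[...,1]<.6)&(w[...,0]>.3)&(w[...,0]<.75)],bins=np.arange(-.01,.4,.01)); print(c,list(zip(np.round(h[1],2),h[0])))
E
```

```text
top [(np.float64(-0.01), np.int64(5383)), (np.float64(0.0), np.int64(14456)), (np.float64(0.01), np.int64(501)), (np.float64(0.02), np.int64(2988)), (np.float64(0.03), np.int64(2854)), (np.float64(0.04), np.int64(323)), (np.float64(0.05), np.int64(390)), (np.float64(0.06), np.int64(591)), (np.float64(0.07), np.int64(517)), (np.float64(0.08), np.int64(339)), (np.float64(0.09), np.int64(325)), (np.float64(0.1), np.int64(284)), (np.float64(0.11), np.int64(476)), (np.float64(0.12), np.int64(334)), (np.float64(0.13), np.int64(668)), (np.float64(0.14), np.int64(148)), (np.float64(0.15), np.int64(228)), (np.float64(0.16), np.int64(919)), (np.float64(0.17), np.int64(197)), (np.float64(0.18), np.int64(470)), (np.float64(0.19), np.int64(577)), (np.float64(0.2), np.int64(436)), (np.float64(0.21), np.int64(306)), (np.float64(0.22), np.int64(390)), (np.float64(0.23), np.int64(452)), (np.float64(0.24), np.int64(1105)), (np.float64(0.25), np.int64(267)), (np.float64(0.26), np.int64(2884)), (np.float64(0.27), np.int64(291)), (np.float64(0.28), np.int64(373)), (np.float64(0.29), np.int64(308)), (np.f
[... 1007 characters left out ...]
708)), (np.float64(0.19), np.int64(742)), (np.float64(0.2), np.int64(595)), (np.float64(0.21), np.int64(554)), (np.float64(0.22), np.int64(648)), (np.float64(0.23), np.int64(673)), (np.float64(0.24), np.int64(930)), (np.float64(0.25), np.int64(566)), (np.float64(0.26), np.int64(2063)), (np.float64(0.27), np.int64(399)), (np.float64(0.28), np.int64(410)), (np.float64(0.29), np.int64(416)), (np.float64(0.3), np.int64(439)), (np.float64(0.31), np.int64(430)), (np.float64(0.32), np.int64(493)), (np.float64(0.33), np.int64(1887)), (np.float64(0.34), np.int64(424)), (np.float64(0.35), np.int64(701)), (np.float64(0.36), np.int64(0)), (np.float64(0.37), np.int64(0)), (np.float64(0.38), np.int64(0))]
```

View pics/top0_crop.png

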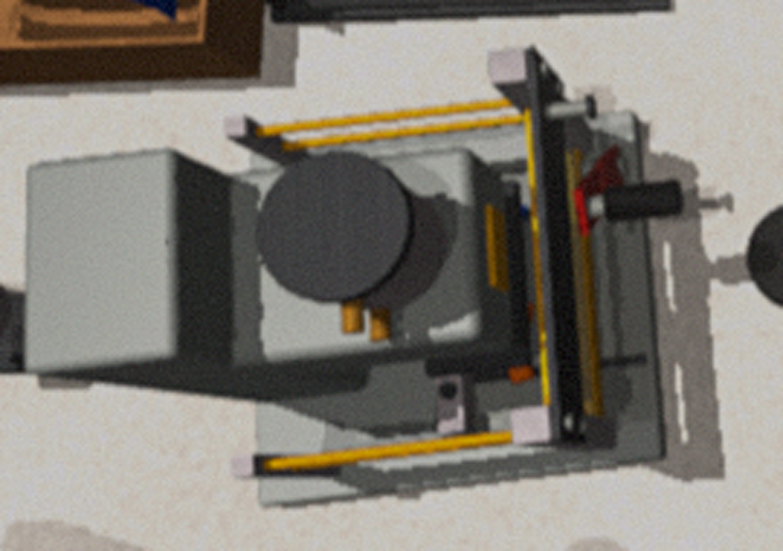

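View pics/scene0_crop.png

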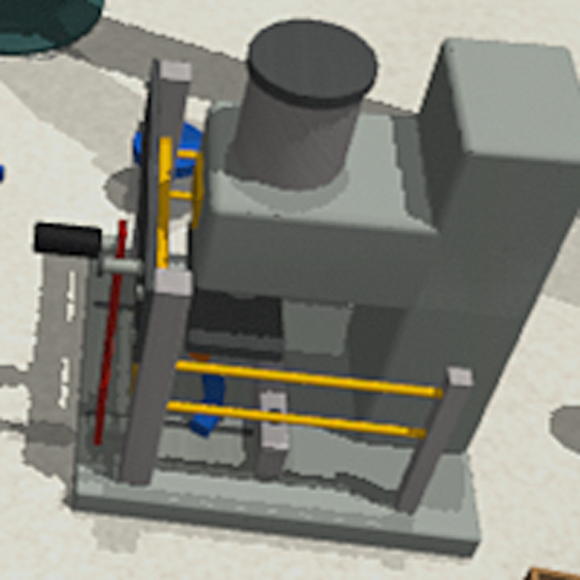

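Run:
```python
from h import *
T=np.load("pics/top_w.npy");S=np.load("pics/scene_w.npy")
for n,w in [("top",T),("scene",S)]:
    m=(w[...,1]>0.1)&(w[...,1]<.65)&(w[...,0]>.3)&(w[...,0]<.75)
    q=w[m&(w[...,2]>.346)&(w[...,2]<.36)]
    print(n,"cyl",cv2.minEnclosingCircle(q[:,:2].astype(np.float32)),q.mean(0))
    q=w[m&(w[...,2]>.325)&(w[...,2]<.342)&(w[...,1]>.43)]
    print("col",cv2.minAreaRect(q[:,:2].astype(np.float32)),q.mean(0))
    q=w[m&(w[...,2]>.02)&(w[...,2]<.04)&(w[...,1]>.14)&(w[...,1]<.5)]
    print("bed",cv2.minAreaRect(q[:,:2].astype(np.float32)),np.median(q[:,2]))
    t=w[(w[...,1]>-.1)&(w[...,1]<.1)&(w[...,0]>.4)&(w[...,0]<.65)]; print("table",np.nanmedian(t[:,2]))
```

```text
top cyl ((0.5131241083145142, 0.27259716391563416), 0.042414627969264984) [0.512  0.2718 0.353 ]
col ((0.49971461296081543, 0.44085484743118286), (0.12008484452962875, 0.022086920216679573), 0.4913678765296936) [0.5027 0.4387 0.3359]
bed ((0.5249170660972595, 0.3193539083003998), (0.4705800712108612, 0.3311876952648163), 4.669495105743408) 0.02992168949646601
table 0.001566863000991181
scene cyl ((0.5155165195465088, 0.27492809295654297), 0.0450972355902195) [0.5173 0.2726 0.3505]
col ((0.5028384327888489, 0.44134700298309326), (0.12166783958673477, 0.022619204595685005), 0.09687469899654388) [0.5145 0.4392 0.3329]
bed ((0.5025190114974976, 0.3296741843223572), (0.39706841111183167, 0.3548205494880676), 81.42528533935547) 0.0272486002261198
table -0.0011988253726715747
```

```bash
cat >> h.py <<'E'
def ray(uv,info,z):
    K=info["intrinsics"]; uv=np.atleast_2d(uv).astype(float)
    c=np.stack([(uv[:,0]-K[0,2])/K[0,0],-(uv[:,1]-K[1,2])/K[1,1],-np.ones(len(uv))],-1)@info["rotation"].T
    return info["eye"]+c*((z-info["eye"][2])/c[:,2])[:,None]
E
python3 - <<'E'
from h import *
from station import viewer
z=np.load("pics/top0.npz")
s=np.load("pics/scene0.npz")
cv2.imwrite("pics/t_a.png",up(z["p"],205,365,90,290,4))
cv2.imwrite("pics/s_a.png",up(s["p"],215,350,375,535,5))
E
```

```text
(no output)
```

View pics/t_a.png

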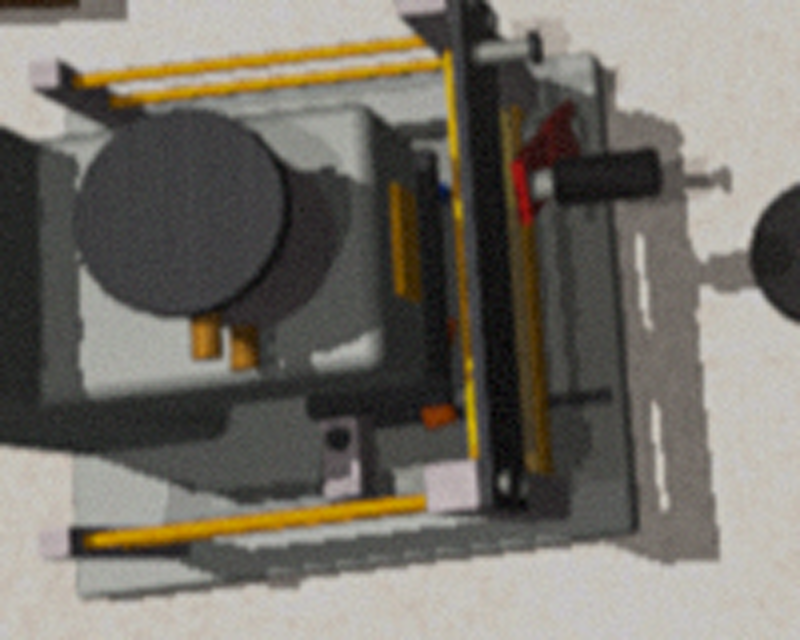

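View pics/s_a.png

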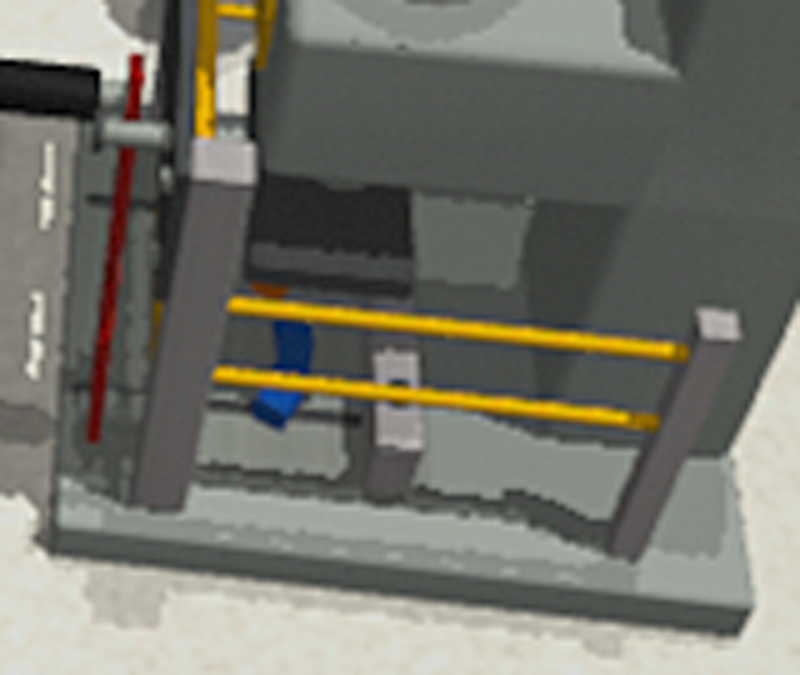

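Run:
```python
from h import *
from station import viewer
from scipy.optimize import least_squares
IT=viewer.camera_info("top");IS=viewer.camera_info("scene")
obs=[(IT,(248,337.7),(-150,135,30)),(IT,(241.2,219.5),(-150,-135,30)),(IT,(110,354.4),(150,135,30)),(IS,(386,321),(-150,-135,30)),(IS,(525,336),(150,-135,30)),
(IT,(90+180/4,205+210/4),(-30,0,352))]
for i,uv,P in obs: print(P,ray(uv,i,P[2]/1e3))
def W(p,P):
    c,s=np.cos(p[2]),np.sin(p[2]); P=np.array(P)/1e3; return np.array([p[0]+c*P[0]-s*P[1],p[1]+s*P[0]+c*P[1],P[2]])
f=lambda p: np.concatenate([proj(W(p,P),i)[0]-uv for i,uv,P in obs])
r=least_squares(f,[.53,.3,1.6],loss='soft_l1'); print(r.x,np.degrees(r.x[2])); print(f(r.x).reshape(-1,2))
for n,P in dict(stud=(-136,-85,225),header=(-123,0,170),fence=(-15,0,30),slotpivot=(-136,-85,50)).items(): print(n,W(r.x,P))
```

```text
(-150, 135, 30) [[0.3881 0.1423 0.03  ]]
(-150, -135, 30) [[0.6504 0.1576 0.03  ]]
(150, 135, 30) [[0.3631 0.4367 0.03  ]]
(-150, -135, 30) [[0.6633 0.1677 0.03  ]]
(150, -135, 30) [[0.635 0.46  0.03 ]]
(-30, 0, 352) [[0.5119 0.2719 0.352 ]]
[0.5101 0.3012 1.6497] 94.52069705076764
[[ 0.6264  0.3732]
 [-2.0821 -2.5405]
 [-1.5799 -0.2073]
 [-2.0211 -2.9639]
 [ 0.5973 -0.7299]
 [ 0.4144 -0.3177]]
stud [0.6055 0.1723 0.225 ]
header [0.5198 0.1786 0.17  ]
fence [0.5112 0.2862 0.03  ]
slotpivot [0.6055 0.1723 0.05  ]
```

```bash
cat >> h.py <<'E'
PX,PY,PTH=0.5101,0.3012,1.6497
def setp(p):
    global PX,PY,PTH; PX,PY,PTH=p
def axes():
    c,s=np.cos(PTH),np.sin(PTH); return np.array([c,s,0]),np.array([-s,c,0]),np.array([0,0,1.])
def pw(x,y,z):
    a,b,k=axes(); return np.array([PX,PY,0])+a*x+b*y+k*z
def wp(w):
    a,b,k=axes(); d=np.array(w)-[PX,PY,0]; return np.array([d@a,d@b,d[2]])
def propose(L,a,tilt=None,back=0.,flip=False,r=.150,gx=-.175,ty=-.085):
    """TCP pose for prop grip at guard lift L, bar angle a"""
    X,Y,Z=axes(); t=a if tilt is None else tilt
    u=Z*np.cos(a)-Y*np.sin(a); v=Z*np.cos(t)-Y*np.sin(t)
    G=pw(gx,ty,.05+L)+r*u
    ty_=-v; tx=-X if flip else X
    R=np.stack([tx,ty_,np.cross(tx,ty_)],-1)
    return G-.019*v+back*v,R
def scoopose(gw,yaw,pitch_tool,nose=0.,flip=False,back=0.):
    """TCP pose holding scoop with grip point at gw, scoop x at yaw; tool dips pitch_tool below horizontal (90=down); nose>0: nose up"""
    h=np.array([np.cos(yaw),np.sin(yaw),0]);Z=np.array([0,0,1.])
    p=pitch_tool-nose
    y=np.cos(p)*h-np.sin(p)*Z
    z=np.array([-h[1],h[0],0]); z=-z if flip else z
    x=np.cross(y,z)
    return np.array(gw)+.019*y-back*y, np.stack([x,y,z],-1)
E
python3 - <<'E'
from h import *
from station import solver,env
print(env.sense()['t'])
for fl in (False,True):
  for L,a,b in [(0,-.39,.1),(0,-.39,0),(.098,-.39,0),(.098,0,0),(.085,0,0),(.085,0,.1)]:
    p,R=propose(L,a,back=b,flip=fl); q=solver.inverse_kinematics(p,R); print(fl,L,a,p,q)
for fl in (False,True):
 for pt in (45,55,65,75,90):
  for g,yaw in [((.537,-.343,.046),1.57),((.537,-.343,.12),1.57),(pw(-.35,-.004,.075),PTH),(pw(-.193,-.004,.073),PTH)]:
    p,R=scoopose(g,yaw,np.radians(pt),flip=fl); print(fl,pt,g,solver.inverse_kinematics(p,R))
E
```

```text
1.75
False 0 -0.39 [0.5211 0.1265 0.2637] [-0.5534  0.02    0.1896  2.1283  0.1775  0.6255  2.7312]
False 0 -0.39 [0.559  0.1295 0.1712] [-0.3392  0.2281 -0.0047  2.1366  0.2543  0.411   2.6623]
False 0.098 -0.39 [0.559  0.1295 0.2692] [-0.4774  0.0864  0.1425  2.0442  0.1432  0.6388  2.7838]
False 0.098 0 [0.6086 0.1334 0.279 ] [ 0.5408  0.7578 -1.3214  1.5484  0.7397  1.4169  2.3887]
False 0.085 0 [0.6086 0.1334 0.266 ] [ 0.5412  0.7753 -1.3222  1.5641  0.7589  1.4026  2.375 ]
False 0.085 0 [0.6086 0.1334 0.366 ] [ 0.5295  0.6624 -1.318   1.4259  0.6383  1.5324  2.4674]
True 0 -0.39 [0.5211 0.1265 0.2637] [-0.8671  0.004   0.5098  2.1447  0.1765  0.6245 -0.4029]
True 0 -0.39 [0.559  0.1295 0.1712] [-0.7702  0.2339  0.4866  2.1623 -0.0503  0.3916 -0.1942]
True 0.098 -0.39 [0.559  0.1295 0.2692] [-0.8368  0.0779  0.5267  2.0639  0.0869  0.6326 -0.3002]
True 0.098 0 [0.6086 0.1334 0.279 ] [-0.672   0.3891  0.538   1.6303 -0.2117  1.1808 -0.0071]
True 0.085 0 [0.6086 0.1334 0.266 ] [-0.6706  0.4003  0.5367  1.6459 -0.2195  1.156  -0.0008]
True 0.085 0 [0.6086 0.1334 0.366 ] [-0.6739  0
[... 2946 characters left out ...]
 -0.343, 0.046) [ 0.1218  0.8846  0.7566  1.6613 -0.8509  1.1498  1.2317]
True 75 (0.537, -0.343, 0.12) [ 0.0884  0.792   0.8134  1.6403 -0.7789  1.2433  1.1728]
True 75 [ 0.5417 -0.0474  0.075 ] [-0.2551  0.6066  0.5519  1.9606 -0.7439  0.8876  0.8551]
True 75 [0.5293 0.1091 0.073 ] [-0.3891  0.5386  0.3426  2.0144 -0.6809  0.7334  0.5277]
True 90 (0.537, -0.343, 0.046) [ 0.0446  0.7722  0.6684  1.7818 -0.6359  0.8155  1.0271]
True 90 (0.537, -0.343, 0.12) [-0.0858  0.7295  0.8752  1.7631 -0.6667  0.9743  1.0586]
True 90 [ 0.5417 -0.0474  0.075 ] [-0.3707  0.5511  0.5045  2.001  -0.4095  0.6889  0.4712]
True 90 [0.5293 0.1091 0.073 ] [-0.6128  0.5385  0.4394  2.0065 -0.3584  0.6712  0.1349]
```

Run:
```python
from h import *
from station import solver,env,viewer
s=env.sense(); R0=s['tcp_rot']
p,R=propose(0,-.39,flip=True)
q1=solver.inverse_kinematics(np.array([.209,.56,.42]),R0); print(q1)
env.movel(np.array([.209,.58,.42]),rate=.4); print(env.sense()['t'])
pb=np.array([.50,.09,.42])
env.reach(pb,R); s=env.sense(); print(s['t'],s['ee_pos'],s['joint_positions'])
pic,d=viewer.read_camera("wrist"); np.savez("pics/w1.npz",p=pic,d=d,pos=s['ee_pos'],R=s['tcp_rot']); cv2.imwrite("pics/w1.png",pic[:,:,::-1])
```

```text
[-1.2673  0.249  -0.0029  1.4505  0.0008  1.442  -0.0272]
2.425
4.4667 [0.5001 0.0912 0.4199] [-0.5009 -0.17    0.1724  1.9386  0.1447  0.9954 -0.3002]
```

View pics/w1.png

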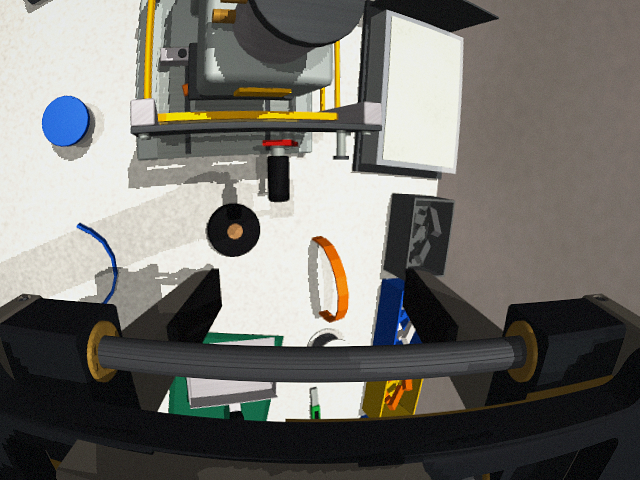

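```bash
cat >> h.py <<'E'
def wcloud(npz,info):
    d=npz["d"]; K=info["intrinsics"]; v,u=np.mgrid[:480,:640]
    x=(u-K[0,2]);y=(v-K[1,2]); r=np.hypot(x,y)+1e-9; th=r/K[0,0]
    t=np.tan(th); c=np.stack([x/r*t*d,-y/r*t*d,-d],-1)
    T=info["T_tool_cam"]; tool=c@T[:3,:3].T+T[:3,3]
    w=tool@npz["R"].T+npz["pos"]; w[d<=0]=np.nan; return w
def wproj(P,npz,info):
    T=info["T_tool_cam"]; K=info["intrinsics"]
    tool=(np.atleast_2d(P)-npz["pos"])@npz["R"]; c=(tool-T[:3,3])@T[:3,:3]
    x,y,z=c[:,0],-c[:,1],-c[:,2]; th=np.arctan2(np.hypot(x,y),z); ph=np.arctan2(y,x)
    return np.stack([K[0,0]*th*np.cos(ph)+K[0,2],K[0,0]*th*np.sin(ph)+K[1,2]],-1)
E
python3 - <<'E'
from h import *
from station import viewer,tip_of,env
I=viewer.camera_info("wrist"); z=np.load("pics/w1.npz"); w=wcloud(z,I)
for n,(u,v) in dict(grip=(278,175),grip2=(278,195),bar=(280,143),studhead=(341,156),stud=(341,145),header_l=(150,130),header_r=(360,129),table=(330,220)).items(): print(n,w[v,u],wp(w[v,u]))
for n,P in dict(stud=(-.136,-.085,.225),grip=propose(0,-.39,back=.019)[0],bedFL=(-.15,.135,.03)).items():
    P=np.array(P); P=P if n=="grip" else pw(*P); print(n,P,wproj(P,z,I))
for n in ["stud","prop_grip","prop_slot","header","clip_orange_mid","clip_blue_mid","fence_foot","press","pad_roll_mid","mat","scoop_grip","scoop_pan"]:
    print(n,[(np.array(r["at"]),wp(r["at"]),round(r["score"],2)) for r in tip_of("wrist",n)[:2]])
cv2.imwrite("pics/w1c.png",up(z["p"],60,210,110,400,2.7))
E
```

```text
grip [0.5486 0.1363 0.2019] [-0.1675 -0.0254  0.2019]
grip2 [0.5506 0.1148 0.2   ] [-0.1891 -0.0257  0.2   ]
bar [0.5476 0.1701 0.2043] [-0.1336 -0.0271  0.2043]
studhead [0.6048 0.161  0.2337] [-0.1472 -0.0833  0.2337]
stud [0.6054 0.1726 0.2305] [-0.1358 -0.0848  0.2305]
header_l [0.4158 0.1746 0.2448] [-0.1188  0.1039  0.2448]
header_r [0.6176 0.1902 0.2462] [-0.1191 -0.0984  0.2462]
table [0.7114 0.0529 0.0005] [-0.2634 -0.1811  0.0005]
stud [0.6056 0.1723 0.225 ] [[338.7708 145.2538]]
grip [0.5518 0.1289 0.1887] [[276.802  181.0318]]
bedFL [0.3873 0.141  0.03  ] [[135.6007 162.5672]]
stud [(array([0.6107, 0.179 , 0.2248]), array([-0.1297, -0.0907,  0.2248]), 0.65)]
prop_grip [(array([0.5541, 0.1289, 0.1856]), array([-0.1752, -0.0303,  0.1856]), 0.67)]
prop_slot [(array([0.5765, 0.1744, 0.1251]), array([-0.1316, -0.0562,  0.1251]), 0.72)]
header [(array([0.523 , 0.1774, 0.1708]), array([-0.1244, -0.0031,  0.1708]), 0.87), (array([ 0.5209, -0.2785,  0.004 ]), array([-0.5787,  0.0349,  0.004 ]), 0.72)]
clip_orange_mid [(array([0.6082, 0.177 , 0.2228]), array([-0.1315, -0.088 ,  0.2228]), 0.65)]
clip_blue_mid []
fence_foot []
press []
pad_roll_mid [(array([0.5414, 0.035 , 0.0078]), array([-0.2678, -0.0102,  0.0078]), 0.92), (array([ 0.5224, -0.2766,  0.0071]), array([-0.577 ,  0.0333,  0.0071]), 0.21)]
mat [(array([ 0.5208, -0.2779,  0.0037]), array([-0.5781,  0.035 ,  0.0037]), 0.85)]
scoop_grip [(array([ 0.5351, -0.3405,  0.0444]), array([-0.6417,  0.0257,  0.0444]), 0.82)]
scoop_pan [(array([ 0.5337, -0.2221,  0.0104]), array([-0.5235,  0.0177,  0.0104]), 0.73)]
```

View pics/w1c.png

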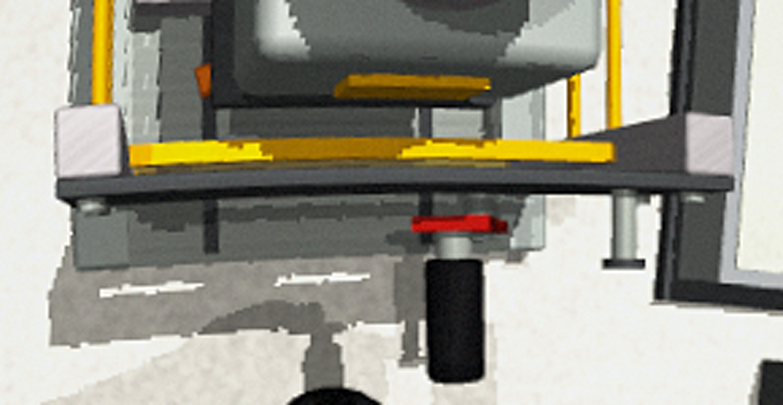

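Run:
```python
from h import *
from station import solver,env,viewer,effector
def st(n):
    s=env.sense(); print(n,round(s['t'],2),s['ee_pos'],s['wrist_force'],s['moment'],round(s['gripper_width'],4)); return s
p,R=propose(0,-.39,flip=True,back=.07); env.reach(p,R); st("app")
p,R=propose(0,-.39,flip=True); env.movel(p,R,rate=.15); st("at")
effector.grasp(40); st("grasp")
s=env.sense(); pic,d=viewer.read_camera("scene"); cv2.imwrite("pics/s2.png",up(pic,130,350,340,560,2.7))
```

```text
app 5.9 [0.5334 0.1275 0.2371] [ 0.5529 -0.9807  0.2861] [-0.1102  0.4707  0.0148] 0.0919
at 6.52 [0.5596 0.1297 0.1724] [-0.584   0.4917  0.0096] [-0.1358  0.4641  0.0161] 0.092
grasp 7.57 [0.559  0.1295 0.1711] [ 0.587   0.8003 -0.2901] [-0.1579  0.3941  0.0104] 0.0228
```

View pics/s2.png

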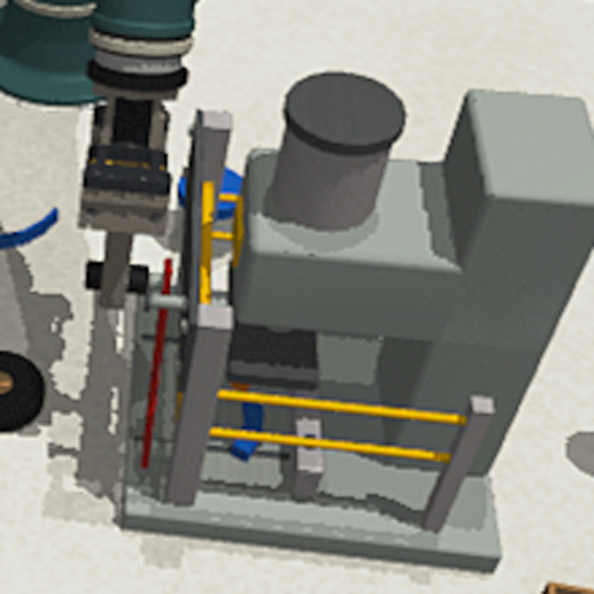

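Run:
```python
from h import *
from station import solver,env,viewer,effector
def st(n):
    s=env.sense(); print(n,round(s['t'],2),s['ee_pos'],s['wrist_force'],s['moment'],round(s['gripper_width'],4)); return s
p,R=propose(.03,-.39,flip=True); env.movel(p,R,rate=.08); st("l30")
p,R=propose(.098,-.39,flip=True); env.movel(p,R,rate=.1); st("l98"); print(p)
pic,d=viewer.read_camera("scene"); cv2.imwrite("pics/s3.png",up(pic,100,350,340,560,2.4))
```

```text
l30 8.14 [0.5589 0.1295 0.201 ] [ 3.0584  0.9837 -5.9061] [0.0136 0.2524 0.092 ] 0.023
l98 8.97 [0.5589 0.1295 0.2687] [ 2.9025  1.0617 -4.663 ] [0.0528 0.2179 0.0939] 0.023
[0.559  0.1295 0.2692]
```

View pics/s3.png

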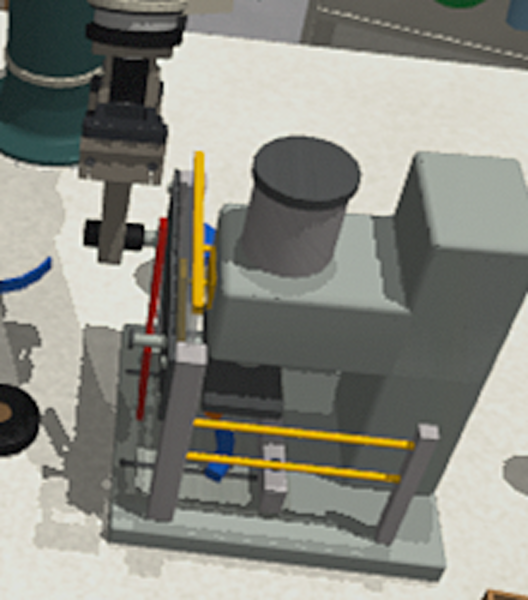

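Run:
```python
from h import *
from station import solver,env,viewer,effector
def st(n):
    s=env.sense(); print(n,round(s['t'],2),s['ee_pos'],s['wrist_force'],s['moment'],round(s['gripper_width'],4)); return s
for a in (-.29,-.19,-.10,-.03,0.):
    p,R=propose(.0985,a,flip=True); env.movel(p,R,rate=.08); s=st(a)
    if np.linalg.norm(s['wrist_force'])>25: print("STOP"); break
pic,d=viewer.read_camera("scene"); cv2.imwrite("pics/s4.png",up(pic,100,350,340,560,2.4))
pic,d=viewer.read_camera("wrist"); np.savez("pics/w4.npz",p=pic,d=d,pos=s['ee_pos'],R=s['tcp_rot']); cv2.imwrite("pics/w4.png",pic[:,:,::-1])
```

```text
-0.29 9.34 [0.5708 0.1305 0.2726] [ 0.9603  1.3949 -5.2317] [0.1537 0.5011 0.1042] 0.0231
-0.19 9.66 [0.5828 0.1315 0.2756] [-1.0909  2.4485 -5.436 ] [0.234  0.7078 0.1356] 0.0228
-0.1 9.96 [0.5944 0.1325 0.2777] [-0.1918  0.8524 -6.6386] [0.2261 0.5454 0.0363] 0.0231
-0.03 10.22 [0.6037 0.1333 0.2786] [-1.1057  2.9975 -6.688 ] [0.3165 0.661  0.0263] 0.0229
0.0 10.47 [0.6077 0.1336 0.2792] [-1.3425  2.3404 -6.6488] [0.3264 0.7025 0.0101] 0.0228
```

View pics/s4.png

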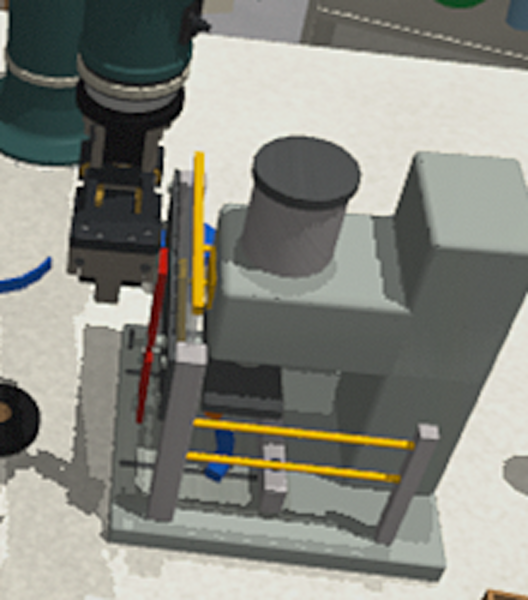

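View pics/w4.png

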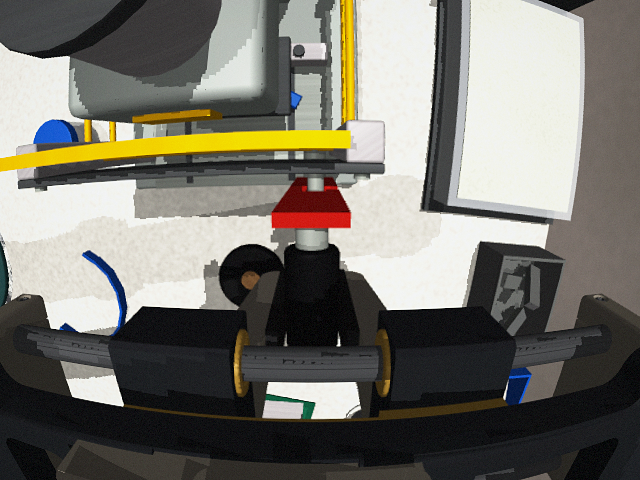

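Run:
```python
from h import *
from station import solver,env,viewer,effector
def st(n):
    s=env.sense(); print(n,round(s['t'],2),s['ee_pos'],s['wrist_force'],s['moment'],round(s['gripper_width'],4)); return s
for L in (.092,.087,.0845,.0825):
    p,R=propose(L,0.004,flip=True); env.movel(p,R,rate=.05); s=st(L)
    if np.linalg.norm(s['wrist_force'])>20 or s['wrist_force'][2]>1: print("contact"); break
pic,d=viewer.read_camera("scene"); cv2.imwrite("pics/s5.png",up(pic,100,350,340,560,2.4))
pic,d=viewer.read_camera("wrist"); np.savez("pics/w5.npz",p=pic,d=d,pos=s['ee_pos'],R=s['tcp_rot']); cv2.imwrite("pics/w5.png",up(pic,110,260,220,420,4))
```

```text
0.092 10.86 [0.6084 0.1337 0.2722] [-2.8063  2.176  -6.521 ] [0.4842 1.0623 0.0167] 0.0227
0.087 11.11 [0.6087 0.1337 0.2673] [-3.2248  2.875  -7.0623] [0.4837 1.1088 0.0679] 0.0227
0.0845 11.36 [0.6092 0.1337 0.2667] [-4.4139  2.8474  0.0119] [ 0.3415  1.7306 -0.0105] 0.0235
0.0825 11.61 [0.6094 0.1337 0.2663] [-7.4844  1.4847  8.0424] [0.2869 2.3246 0.067 ] 0.023
contact
```

View pics/s5.png

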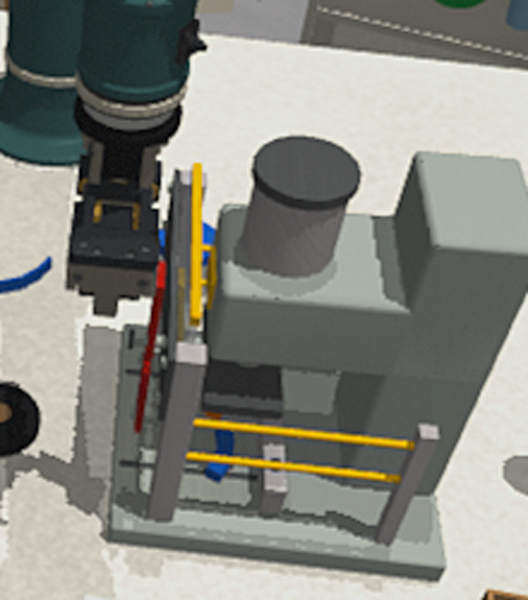

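View pics/w5.png

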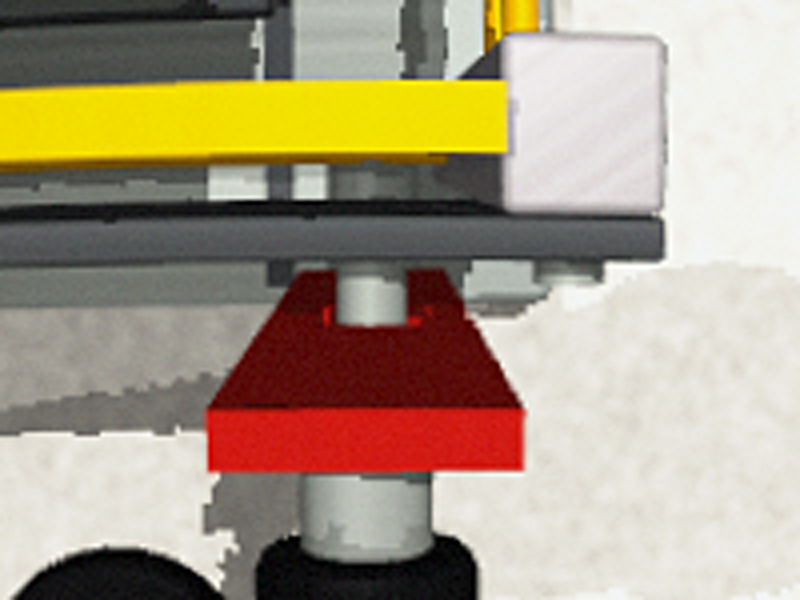

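Run:
```python
from h import *
from station import solver,env,viewer,effector
def st(n):
    s=env.sense(); print(n,round(s['t'],2),s['ee_pos'],s['wrist_force'],s['moment'],round(s['gripper_width'],4)); return s
p,R=propose(.0842,0.0,flip=True); env.movel(p,R,rate=.05); st("relax")
effector.release(); st("open")
p,R=propose(.085,0,flip=True,back=.10); env.movel(p,R,rate=.25); st("up")
pic,d=viewer.read_camera("scene"); cv2.imwrite("pics/s6.png",up(pic,100,350,340,560,2.4))
p,R=scoopose(pw(-.36,-.004,.2),PTH,np.radians(40),flip=True); env.reach(p,R); s=st("view")
pic,d=viewer.read_camera("wrist"); np.savez("pics/w6.npz",p=pic,d=d,pos=s['ee_pos'],R=s['tcp_rot']); cv2.imwrite("pics/w6.png",pic[:,:,::-1])
```

```text
relax 11.96 [0.6089 0.1337 0.2666] [-5.2468  1.1244  2.5457] [0.3897 1.7511 0.0475] 0.0229
open 13.05 [0.6086 0.1335 0.2652] [-1.063  -0.1616  0.875 ] [-0.0641  0.047   0.0477] 0.0918
up 13.6 [0.6086 0.1334 0.3663] [-0.6091 -0.3754 -0.1002] [-0.0441  0.0381  0.0249] 0.0916
view 14.71 [ 0.5417 -0.0413  0.188 ] [-0.5157 -0.0327  0.5206] [-0.7577  0.0297 -0.0561] 0.0918
```

View pics/s6.png

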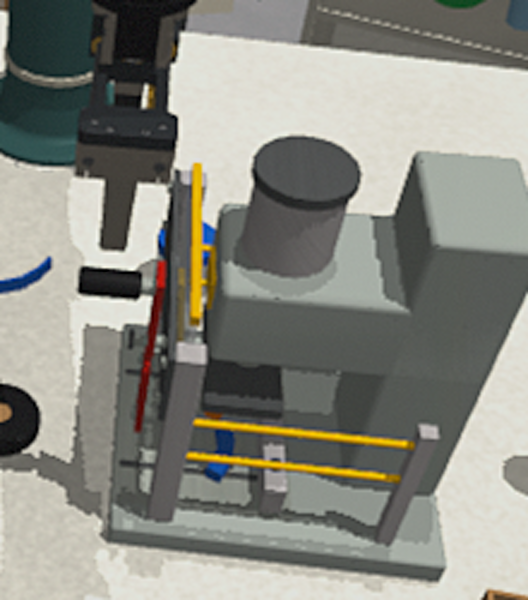

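View pics/w6.png

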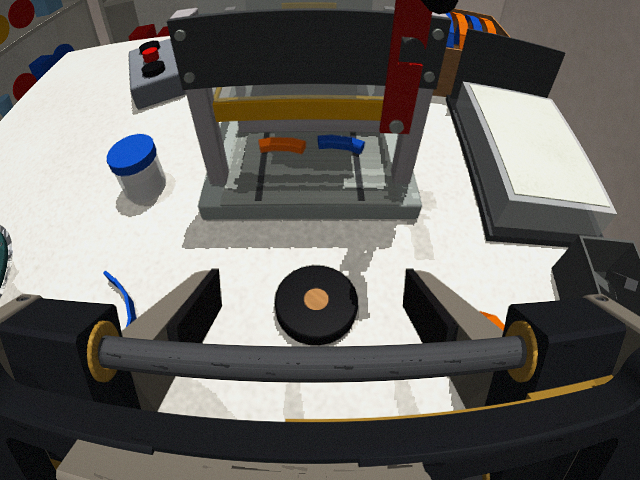

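Run:
```python
from h import *
from station import viewer,tip_of
I=viewer.camera_info("wrist"); z=np.load("pics/w6.npz"); w=wcloud(z,I)
hsv=cv2.cvtColor(z["p"],cv2.COLOR_RGB2HSV)
for n,lo,hi in [("orange",(5,120,60),(18,255,255)),("blue",(100,120,60),(125,255,255))]:
    m=cv2.inRange(hsv,lo,hi); m[:125]=0;m[160:]=0;m[:,:240]=0;m[:,385:]=0
    v,u=np.where(m>0); q=np.array([wp(a) for a in w[v,u]]); q=q[~np.isnan(q[:,0])]
    print(n,len(q),u.min(),u.max(),v.min(),v.max(),np.percentile(q,[1,50,99],axis=0))
def prt(n,u,v): print(n,wp(w[v,u]))
prt("roll",316,298);prt("bed",260,190);prt("bed2",315,180);prt("railL",230,107)
for n in ["fence_foot","clip_orange_mid","clip_blue_mid","stud","header"]:
    print(n,[(wp(r["at"]),round(r["score"],2)) for r in tip_of("wrist",n)[:2]])
# pixel check, project clip endpoints at z=.037; bed corners
for P in [(-.15,.135,.03),(-.15,-.135,.03),(-.105,.101,.03),(-.015,-.1,.03),(-.015,.1,.03),(-.136,-.085,.225)]: print(P,wproj(pw(*P),z,I))
cv2.imwrite("pics/w6c.png",up(z["p"],60,230,180,440,3))
```

```text
orange 651 258 305 137 153 [[-0.0613  0.0042  0.031 ]
 [-0.0546  0.0342  0.0439]
 [-0.0235  0.064   0.0465]]
blue 615 318 364 135 153 [[-0.0615 -0.0713  0.0315]
 [-0.0506 -0.0418  0.0442]
 [-0.0365 -0.013   0.0466]]
roll [-0.2638 -0.0093  0.0245]
bed [-0.1263  0.0565  0.0325]
bed2 [-0.1097 -0.0088  0.0323]
railL [-0.1091  0.079   0.1399]
fence_foot [(array([-0.0197, -0.0038,  0.0297]), 0.87)]
clip_orange_mid [(array([-0.0472,  0.0382,  0.0374]), 0.78)]
clip_blue_mid [(array([-0.0428, -0.0405,  0.0364]), 0.79)]
stud [(array([-0.1339, -0.0921,  0.2232]), 0.61), (array([-0.1336, -0.086 ,  0.2178]), 0.26)]
header [(array([-0.1229, -0.0036,  0.1745]), 0.72), (array([-0.2648, -0.008 ,  0.0079]), 0.61)]
(-0.15, 0.135, 0.03) [[193.4556 207.2041]]
(-0.15, -0.135, 0.03) [[422.335  207.3789]]
(-0.105, 0.101, 0.03) [[226.6449 179.5744]]
(-0.015, -0.1, 0.03) [[379.5759 134.9631]]
(-0.015, 0.1, 0.03) [[237.5175 135.0324]]
(-0.136, -0.085, 0.225) [[407.6471  43.1813]]
```

View pics/w6c.png

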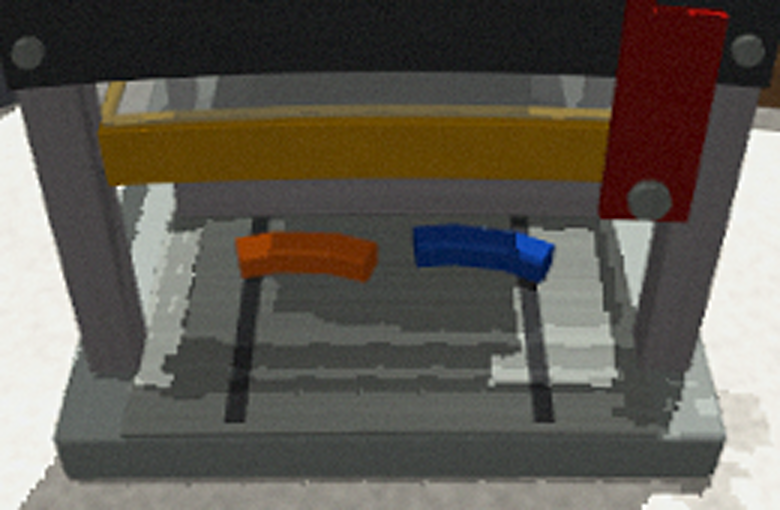

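Run:
```python
from h import *
from station import solver,env,viewer,effector,tip_of
def st(n):
    s=env.sense(); print(n,round(s['t'],2),s['ee_pos'],s['joint_positions'],round(s['gripper_width'],4)); return s
p,R=scoopose((.536,-.342,.046),1.575,np.radians(55),flip=True,back=.11); env.reach(p,R); s=st("pre")
pic,d=viewer.read_camera("wrist"); np.savez("pics/w7.npz",p=pic,d=d,pos=s['ee_pos'],R=s['tcp_rot']); cv2.imwrite("pics/w7.png",pic[:,:,::-1])
for n in ["scoop_grip","scoop_pan","mat"]:
    print(n,[(np.array(r["at"]),round(r["score"],2)) for r in tip_of("wrist",n)[:2]])
```

```text
pre 16.33 [ 0.5372 -0.3925  0.1208] [ 0.5539  0.8863  0.4037  1.3031 -0.6708  1.5634  1.1074] 0.092
scoop_grip [(array([ 0.5316, -0.3448,  0.0448]), 0.87)]
scoop_pan [(array([ 0.5372, -0.2269,  0.0115]), 0.83)]
mat [(array([ 0.5188, -0.2766,  0.0051]), 0.66)]
```

View pics/w7.png

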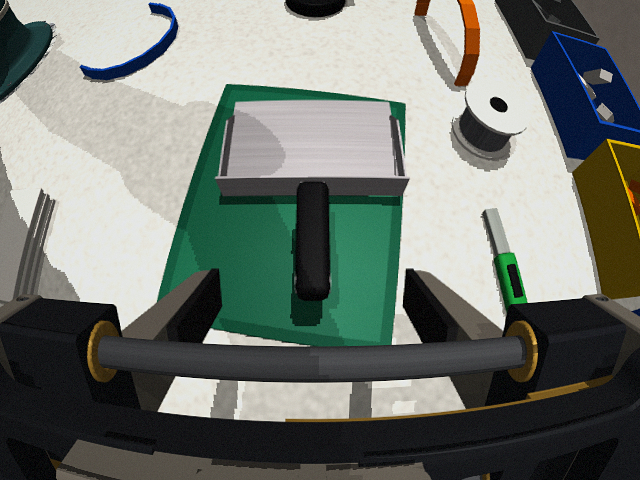

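Run:
```python
from h import *
from station import viewer
I=viewer.camera_info("wrist"); z=np.load("pics/w7.npz"); w=wcloud(z,I)
g=cv2.cvtColor(z["p"],cv2.COLOR_RGB2GRAY)
for n,(u,v) in dict(wallL=(222,178),wallR=(402,178),wallM=(285,180),h1=(312,190),h2=(313,240),h3=(311,285),matz=(260,260),lipL=(245,104),lipR=(380,104)).items(): print(n,w[v,u])
# handle cloud
m=(g<60); m[:183]=0;m[302:]=0;m[:,:290]=0;m[:,335:]=0
q=w[m]; q=q[(q[:,2]>.03)&(q[:,2]<.07)]; top=q[q[:,2]>np.percentile(q[:,2],60)]
print(len(q),np.percentile(q,[1,50,99],axis=0)); 
vx,vy,x0,y0=cv2.fitLine(top[:,:2].astype(np.float32),cv2.DIST_L2,0,.01,.01).ravel(); print("handle",vx,vy,x0,y0,np.arctan2(vy,vx),cv2.minAreaRect(q[:,:2].astype(np.float32)))
# pan: bright gray pixels region edges
hsv=cv2.cvtColor(z["p"],cv2.COLOR_RGB2HSV)
mm=((hsv[...,1]<50)&(g>140)).astype(np.uint8); mm[:95]=0;mm[177:]=0;mm[:,:215]=0;mm[:,408:]=0
n,l,stt,c=cv2.connectedComponentsWithStats(mm); k=1+np.argmax(stt[1:,4]); print(stt[k])
q=w[l==k]; q=q[q[:,2]<.012]; print(cv2.minAreaRect(q[:,:2].astype(np.float32)),np.median(q,axis=0))
# mat: green
mg=cv2.inRange(hsv,(65,100,40),(90,255,255))>0; mg[:60]=0; q=w[mg];q=q[(abs(q[:,2])<.015)&(q[:,0]<.66)&(q[:,0]>.38)]; print("mat",cv2.minAreaRect(q[:,:2].astype(np.float32)),np.median(q,axis=0))
T=np.load("pics/top_w.npy"); tp=np.load("pics/top0.npz")["p"]; hs=cv2.cvtColor(tp,cv2.COLOR_RGB2HSV)
mg=cv2.inRange(hs,(65,100,40),(90,255,255))>0; q=T[mg]; q=q[(abs(q[:,2])<.02)&(q[:,0]<.66)&(q[:,0]>.38)]; print("mat top",cv2.minAreaRect(q[:,:2].astype(np.float32)))
cv2.imwrite("pics/top_m.png",up(tp,210,340,360,510,5))
```

```text
wallL [ 0.4621 -0.2775  0.0363]
wallR [ 0.6128 -0.2766  0.0363]
wallM [ 0.5149 -0.2772  0.0312]
h1 [ 0.5376 -0.3027  0.0604]
h2 [ 0.5385 -0.3415  0.0595]
h3 [ 0.5373 -0.3738  0.0604]
matz [ 0.4941 -0.3384  0.0037]
lipL [ 0.4657 -0.1657  0.0036]
lipR [ 0.6092 -0.1647  0.0036]
3860 [[ 0.5262 -0.38    0.0443]
 [ 0.5378 -0.3433  0.0594]
 [ 0.5494 -0.297   0.0614]]
handle 0.010965918 -0.99993986 0.538027 -0.33764228 -1.5598302 ((0.5376747846603394, -0.33771806955337524), (0.023987267166376114, 0.08517546951770782), 0.21142590045928955)
[  222    95   186    82 12779]
((0.5498220920562744, -0.2029794156551361), (0.1876477301120758, 0.11037895083427429), 1.7957996129989624) [ 0.5392 -0.2137  0.0062]
mat ((0.5199030041694641, -0.27495530247688293), (0.2603164613246918, 0.199838787317276), 81.8831558227539) [ 0.5092 -0.3328  0.0043]
mat top ((0.5185422301292419, -0.2762720584869385), (0.25625526905059814, 0.19538074731826782), 81.84978485107422)
```

View pics/top_m.png

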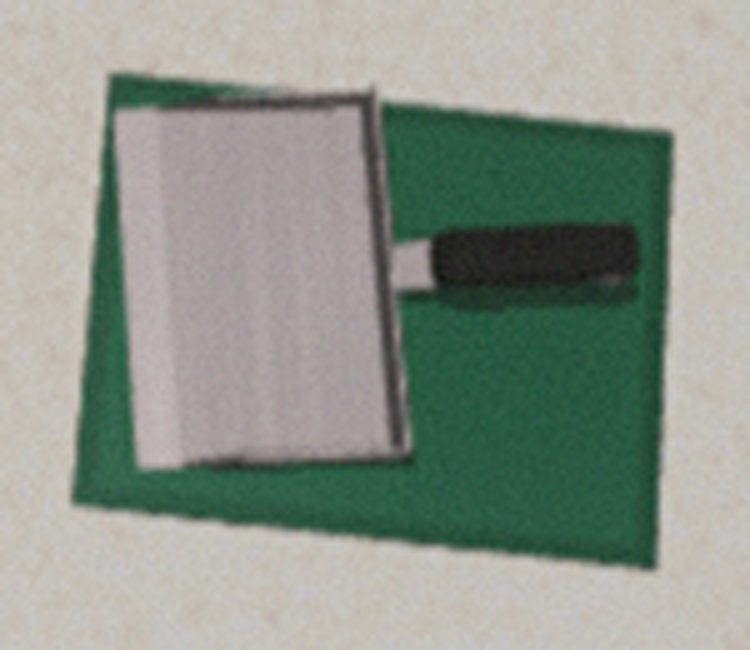

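Run:
```python
from h import *
from station import solver,env,viewer,effector
def st(n):
    s=env.sense(); print(n,round(s['t'],2),s['ee_pos'],s['wrist_force'],s['moment'],round(s['gripper_width'],4)); return s
g=np.array((.5378,-.342,.0465)); P=np.radians(55)
p,R=scoopose(g,1.578,P,flip=True,back=.0); env.movel(p,R,rate=.15); st("at")
effector.grasp(60); s0=st("grasp"); print(p)
np.savez("pics/grasp.npz",pos=s0['ee_pos'],R=s0['tcp_rot'])
p,R=scoopose(g+[0,0,.07],1.578,P,flip=True); env.movel(p,R,rate=.2); s=st("lift")
pic,d=viewer.read_camera("wrist"); np.savez("pics/w8.npz",p=pic,d=d,pos=s['ee_pos'],R=s['tcp_rot']); cv2.imwrite("pics/w8.png",pic[:,:,::-1])
```

```text
at 17.42 [ 0.5379 -0.3322  0.0316] [ 0.1717 -0.2456  0.9877] [-0.631   0.0414 -0.0761] 0.0919
grasp 18.45 [ 0.5377 -0.3311  0.0309] [-0.3592  1.0057 -0.1855] [-0.5887  0.0348 -0.0248] 0.0237
[ 0.5377 -0.3311  0.0309]
lift 18.95 [ 0.5377 -0.3311  0.1007] [ 0.2545  0.7445 -1.6632] [-0.9572  0.0537  0.0259] 0.0239
```

View pics/w8.png

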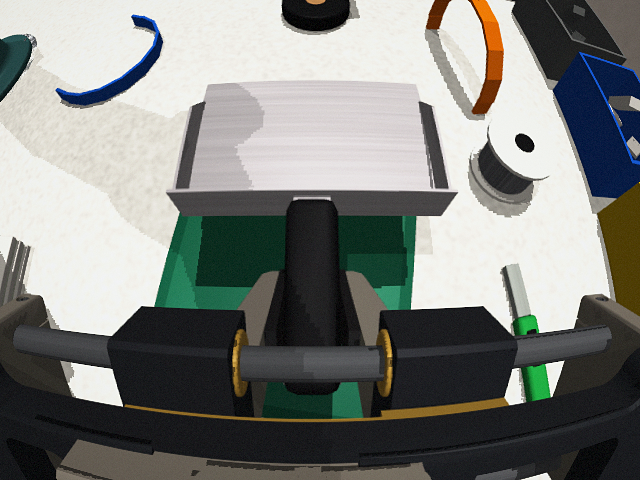

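Run:
```python
from h import *
from station import viewer
I=viewer.camera_info("wrist"); z=np.load("pics/w8.npz"); w=wcloud(z,I)
for n,(u,v) in dict(wallL=(175,194),wallR=(450,193),fl=(215,180),fr=(410,180),fm=(310,180),lipL=(212,88),lipR=(408,88),lipM=(310,87)).items(): print(n,w[v,u])
q=w[90:185,230:400].reshape(-1,3); A=np.c_[q[:,:2],np.ones(len(q))]; print(np.linalg.lstsq(A,q[:,2],rcond=None)[0])
```

```text
wallL [ 0.4607 -0.2774  0.1029]
wallR [ 0.6155 -0.2764  0.1042]
fl [ 0.4755 -0.2538  0.077 ]
fr [ 0.6013 -0.2525  0.0762]
fm [ 0.5366 -0.2534  0.0751]
lipL [ 0.46   -0.1687  0.0749]
lipR [ 0.6111 -0.169   0.0759]
lipM [ 0.5359 -0.171   0.0749]
 ** On entry to DLASCL parameter number  4 had an illegal value
 ** On entry to DLASCL parameter number  4 had an illegal valueTraceback (most recent call last):
  File "<stdin>", line 5, in <module>
    x, resids, rank, s = _umath_linalg.lstsq(a, b, rcond,
                         ~~~~~~~~~~~~~~~~~~~^^^^^^^^^^^^^
                                             signature=signature)
                                             ^^^^^^^^^^^^^^^^^^^^
    raise LinAlgError("SVD did not converge in Linear Least Squares")
numpy.linalg.LinAlgError: SVD did not converge in Linear Least Squares
```

Run:
```python
from h import *
from station import solver,env,viewer,effector
def st(n):
    s=env.sense(); print(n,round(s['t'],2),s['ee_pos'],s['wrist_force'],s['moment'],round(s['gripper_width'],4)); return s
P=np.radians(55)
p,R=scoopose(pw(-.36,-.002,.105),PTH,P,flip=True); env.movel(p,R,rate=.25); st("front")
p,R=scoopose(pw(-.30,-.002,.080),PTH,P,nose=np.radians(-.6),flip=True); env.movel(p,R,rate=.15); s=st("overbed"); print(p)
pic,d=viewer.read_camera("wrist"); np.savez("pics/w9.npz",p=pic,d=d,pos=s['ee_pos'],R=s['tcp_rot']); cv2.imwrite("pics/w9.png",pic[:,:,::-1])
```

```text
front 20.29 [ 0.5398 -0.0488  0.0892] [ 0.1284 -0.9127 -1.3585] [-0.9285 -0.0032  0.0213] 0.0233
overbed 20.88 [0.5353 0.0117 0.0643] [ 0.0301 -0.1583 -1.4703] [-0.9119  0.0039  0.0126] 0.0236
[0.5349 0.013  0.0643]
```

View pics/w9.png

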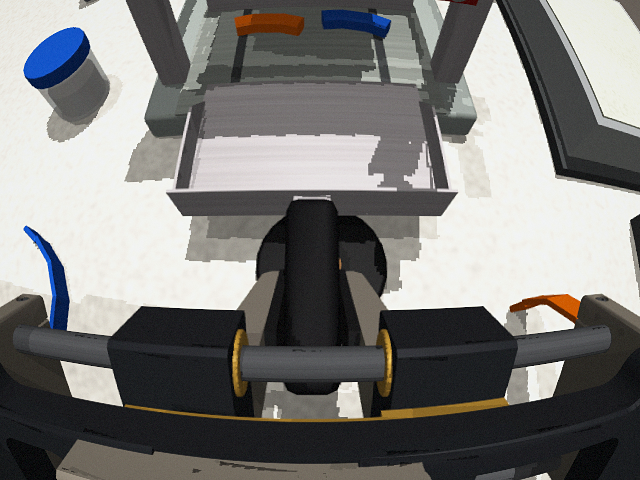

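Run:
```python
from h import *
from station import solver,env,viewer,effector
def st(n):
    s=env.sense(); print(n,round(s['t'],2),s['ee_pos'],s['wrist_force'],s['moment'],round(s['gripper_width'],4)); return s
P=np.radians(55)
for z in (.0765,.0755,.0745,.0735,.0725,.0715):
    p,R=scoopose(pw(-.30,-.002,z),PTH,P,nose=np.radians(-.6),flip=True); env.movel(p,R,rate=.03); s=st(z)
    if s['wrist_force'][2]>2: break
```

```text
0.0765 21.19 [0.535  0.0122 0.0607] [-0.3013  0.5787 -1.6868] [-0.905  -0.0074 -0.041 ] 0.0238
0.0755 21.44 [0.5349 0.0129 0.0598] [ 0.7475  0.368  -1.7358] [-0.9059 -0.0292 -0.038 ] 0.0237
0.0745 21.69 [0.5351 0.013  0.0591] [ 0.0381 -1.257   1.0829] [-0.3333  0.0774  0.1233] 0.0235
0.0735 21.94 [0.5352 0.013  0.0583] [-0.1154 -1.933   4.1136] [0.1742 0.2582 0.1294] 0.0239
```

Run:
```python
from h import *
from station import solver,env,viewer,effector
def st(n):
    s=env.sense(); print(n,round(s['t'],2),s['ee_pos'],s['wrist_force'],s['moment'],round(s['gripper_width'],4)); return s
P=np.radians(55)
for x in (-.245,-.205):
    p,R=scoopose(pw(x,-.002,.0736),PTH,P,nose=np.radians(-.6),flip=True); env.movel(p,R,rate=.10); s=st(x); print(p)
    if np.linalg.norm(s['wrist_force'])>18: print("high"); break
pic,d=viewer.read_camera("wrist"); np.savez("pics/w10.npz",p=pic,d=d,pos=s['ee_pos'],R=s['tcp_rot']); cv2.imwrite("pics/w10.png",up(pic,0,230,140,480,2.3))
pic,d=viewer.read_camera("scene"); cv2.imwrite("pics/s10.png",up(pic,130,350,320,560,2.5))
```

```text
-0.245 22.64 [0.5301 0.0689 0.058 ] [0.4993 1.7681 2.1447] [0.7272 0.0044 0.0094] 0.0235
[0.5306 0.0678 0.0579]
-0.205 23.19 [0.5271 0.108  0.0577] [-0.3399  1.5942  1.1394] [ 0.2096 -0.0411 -0.0843] 0.0236
[0.5274 0.1077 0.0579]
```

View pics/w10.png

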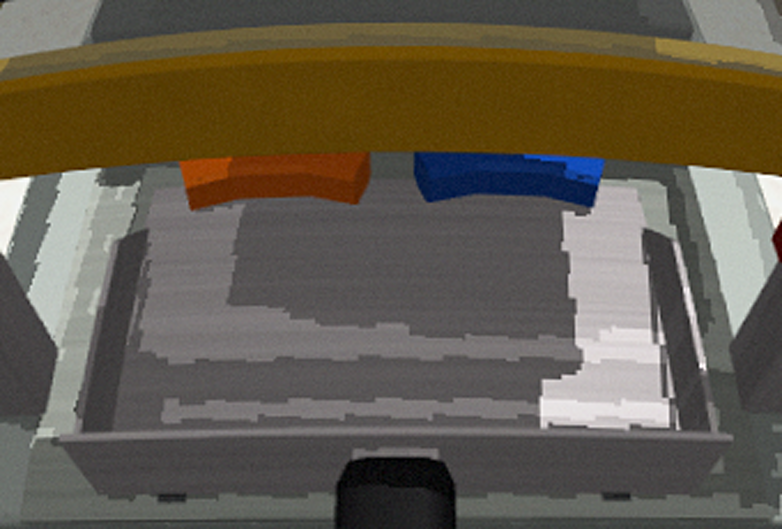

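View pics/s10.png

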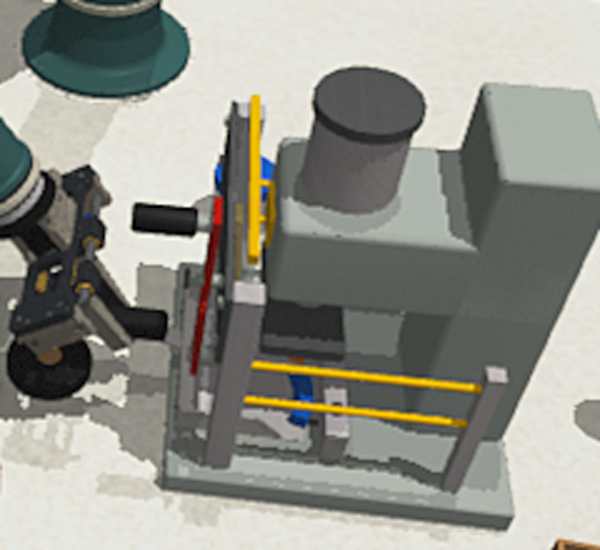

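Run:
```python
from h import *
from station import solver,env,viewer,effector
def st(n):
    s=env.sense(); print(n,round(s['t'],2),s['ee_pos'],s['wrist_force'],s['moment'],round(s['gripper_width'],4)); return s
P=np.radians(55); X=axes()[0]
for x in (-.197,-.194,-.192,-.190,-.188,-.186):
    p,R=scoopose(pw(x,-.002,.0733),PTH,P,nose=np.radians(-.6),flip=True); env.movel(p,R,rate=.06); s=st(x); f=-s['wrist_force']@X; print(f)
    if f>9: break
pic,d=viewer.read_camera("wrist"); np.savez("pics/w11.npz",p=pic,d=d,pos=s['ee_pos'],R=s['tcp_rot']); cv2.imwrite("pics/w11.png",up(pic,0,230,140,480,2.3))
pic,d=viewer.read_camera("scene"); cv2.imwrite("pics/s11.png",up(pic,220,330,380,540,5))
```

```text
-0.197 23.57 [0.5274 0.1147 0.0577] [ 1.1812 -0.6757  2.4863] [ 0.0402 -0.0917 -0.1996] 0.0236
0.7667051565991382
-0.194 23.82 [0.5273 0.1172 0.0577] [ 1.2834 -4.9421  4.5641] [-0.1819 -0.0096 -0.1196] 0.0238
5.027874473077895
-0.192 24.07 [0.527  0.1196 0.0576] [ 1.575  -5.6445  5.2734] [-0.2302 -0.0749 -0.182 ] 0.0238
5.751043980197697
-0.19 24.32 [0.5272 0.1207 0.0576] [ 2.7397 -8.168   5.9709] [-0.4412  0.1282  0.0638] 0.0235
8.358571554587645
-0.188 24.57 [0.5275 0.1208 0.0576] [  1.3146 -13.5376   8.5199] [-0.9751  0.3735  0.5009] 0.0236
13.599093424604376
```

View pics/w11.png

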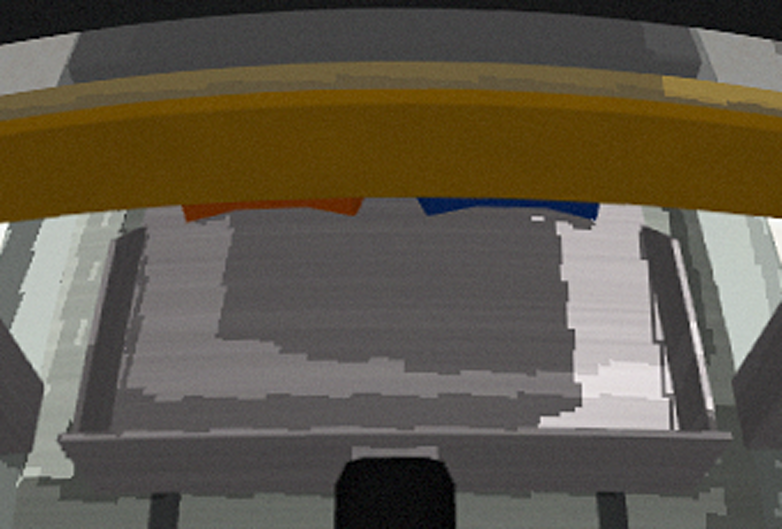

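View pics/s11.png

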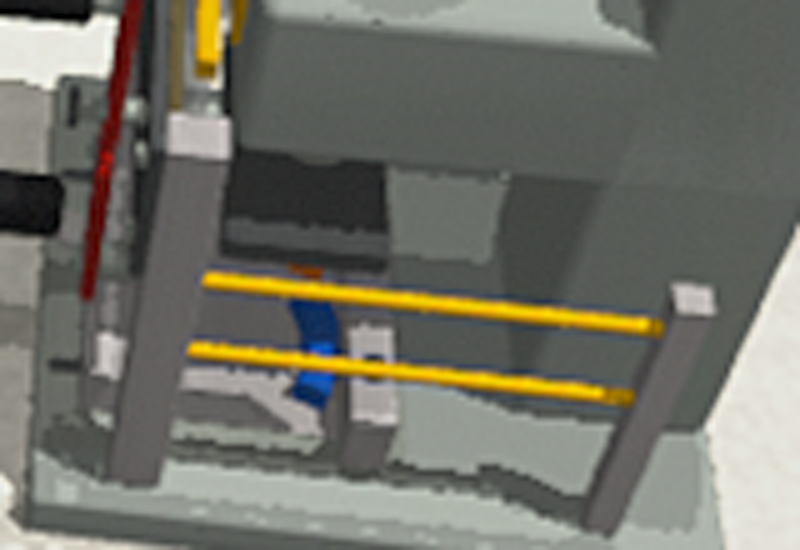

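```bash
cat >> h.py <<'E'
def gripfrom(xb,zb,n):
    c,s=np.cos(n),np.sin(n); return xb-(.063*c+.0435*s), zb-(.063*s-.0435*c)
E
python3 - <<'E'
from h import *
from station import solver,env,viewer,effector
def st(n):
    s=env.sense(); print(n,round(s['t'],2),s['ee_pos'],s['wrist_force'],s['moment'],round(s['gripper_width'],4)); return s
P=np.radians(55)
for xb,zb,n in ((-.1285,.031,1),(-.1285,.034,7),(-.1275,.040,14)):
    n=np.radians(n); gx,gz=gripfrom(xb,zb,n)
    p,R=scoopose(pw(gx,-.002,gz),PTH,P,nose=n,flip=True); env.movel(p,R,rate=.05); s=st(n)
pic,d=viewer.read_camera("wrist"); np.savez("pics/w12.npz",p=pic,d=d,pos=s['ee_pos'],R=s['tcp_rot']); cv2.imwrite("pics/w12.png",pic[:,:,::-1])
pic,d=viewer.read_camera("scene"); cv2.imwrite("pics/s12.png",up(pic,220,330,380,540,5))
E
```

```text
0.017453292519943295 24.93 [0.5258 0.1201 0.0568] [ 1.2929 -5.2657 -1.2847] [-1.8184 -0.2179 -0.0542] 0.0238
0.12217304763960307 25.18 [0.5265 0.1179 0.0551] [-0.216  -2.8359  2.7252] [-0.7355 -0.1742  0.0191] 0.0233
0.24434609527920614 25.46 [0.5258 0.117  0.0531] [ 0.3812  1.1025 -1.771 ] [-1.3168 -0.1079  0.0061] 0.0234
```

View pics/w12.png

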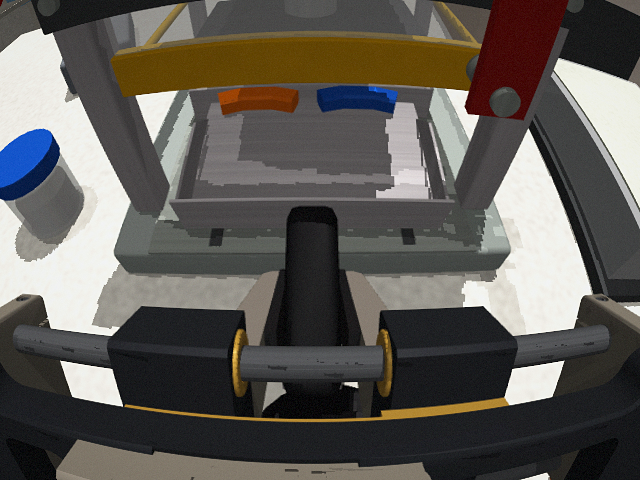

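View pics/s12.png

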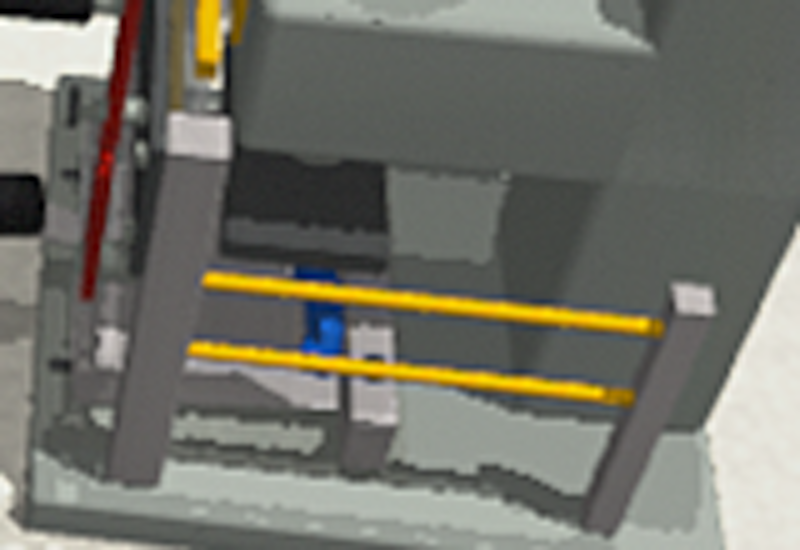

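Run:
```python
from h import *
from station import solver,env,viewer,effector
def st(n):
    s=env.sense(); print(n,round(s['t'],2),s['ee_pos'],s['wrist_force'],round(s['gripper_width'],4)); return s
P=np.radians(55)
def go(xb,zb,n,rate):
    n=np.radians(n); gx,gz=gripfrom(xb,zb,n)
    p,R=scoopose(pw(gx,-.002,gz),PTH,P,nose=n,flip=True); env.movel(p,R,rate=rate); return st((xb,zb,round(n,2)))
s=go(-.1285,.038,18,.05)
s=go(-.165,.038,18,.06)
pic,d=viewer.read_camera("wrist"); np.savez("pics/w13.npz",p=pic,d=d,pos=s['ee_pos'],R=s['tcp_rot']); cv2.imwrite("pics/w13.png",pic[:,:,::-1])
```

```text
(-0.1285, 0.038, np.float64(0.31)) 25.83 [0.5264 0.1159 0.0483] [-0.5094  0.0477 -1.5232] 0.0237
(-0.165, 0.038, np.float64(0.31)) 26.59 [0.5296 0.0791 0.0485] [ 0.7377  0.6388 -2.5932] 0.0235
```

View pics/w13.png

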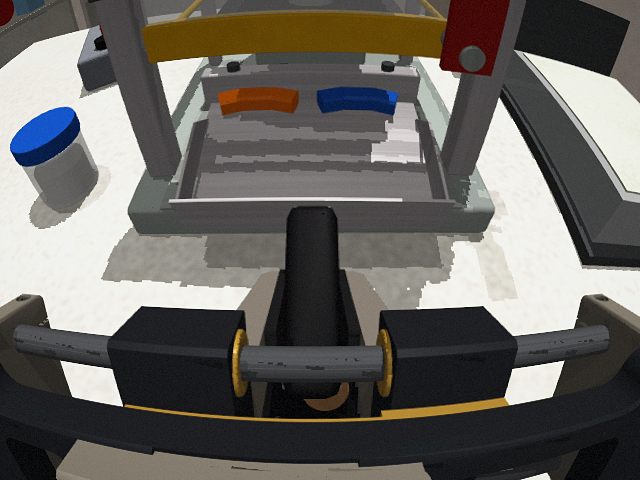

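Run:
```python
from h import *
from station import solver,env,viewer,effector
def st(n):
    s=env.sense(); print(n,round(s['t'],2),s['ee_pos'],s['wrist_force'],round(s['gripper_width'],4),s['joint_positions']); return s
P=np.radians(55)
def go(xb,zb,n,rate):
    n=np.radians(n); gx,gz=gripfrom(xb,zb,n)
    p,R=scoopose(pw(gx,-.002,gz),PTH,P,nose=n,flip=True); env.movel(p,R,rate=rate); return st((xb,zb,round(n,2)))
s=go(-.29,.045,18,.09)
s=go(-.33,.11,20,.15)
for n in (28,33):
    try: s=go(-.33,.12,n,.08)
    except env.PlanningError as e: print(n,e); break
env.pause(.3)
pic,d=viewer.read_camera("wrist"); np.savez("pics/w14.npz",p=pic,d=d,pos=s['ee_pos'],R=s['tcp_rot']); cv2.imwrite("pics/w14.png",pic[:,:,::-1])
```

```text
(-0.29, 0.045, np.float64(0.31)) 28.18 [ 0.5394 -0.0449  0.0556] [ 0.8827 -0.0829 -1.65  ] 0.0238 [ 0.3257  0.8438  0.1707  1.7509 -0.9013  1.3454  1.1443]
(-0.33, 0.11, np.float64(0.35)) 28.83 [ 0.5424 -0.0852  0.1181] [-0.0238 -0.1288 -2.5889] 0.0236 [ 0.3735  0.7908  0.1956  1.6859 -0.8564  1.4863  1.0925]
(-0.33, 0.12, np.float64(0.49)) 29.12 [ 0.5418 -0.0863  0.118 ] [-0.3291  0.4777 -2.2819] 0.024 [ 0.4301  0.8659  0.1615  1.6412 -0.8911  1.5884  1.1203]
(-0.33, 0.12, np.float64(0.58)) 29.38 [ 0.542  -0.0859  0.1137] [-0.5307  0.1883 -2.4301] 0.0234 [ 0.4601  0.9199  0.1385  1.6128 -0.9118  1.6447  1.1392]
```

View pics/w14.png

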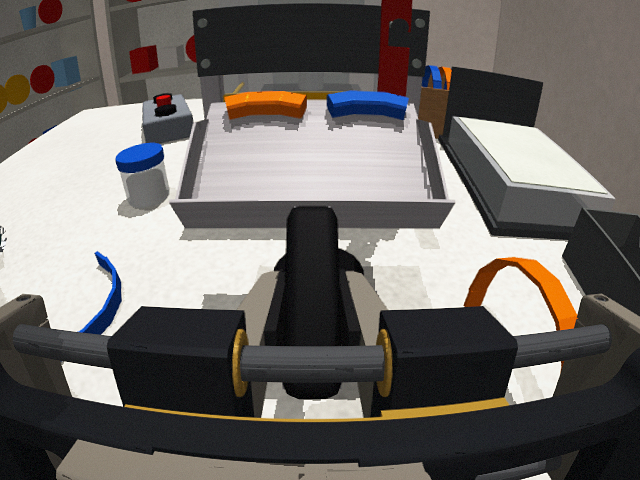

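Run:
```python
from h import *
from station import solver,env,viewer,effector
def st(n):
    s=env.sense(); print(n,round(s['t'],2),s['ee_pos'],s['wrist_force'],round(s['gripper_width'],4),s['joint_positions']); return s
P=np.radians(55)
def go(xb,zb,n,rate):
    n=np.radians(n); gx,gz=gripfrom(xb,zb,n)
    p,R=scoopose(pw(gx,-.002,gz),PTH,P,nose=n,flip=True); env.movel(p,R,rate=rate); return st((xb,zb,round(n,2)))
for n in (38,42):
    try: s=go(-.33,.15,n,.08)
    except env.PlanningError as e: print(n,e); break
env.pause(.2); s=env.sense()
pic,d=viewer.read_camera("wrist"); np.savez("pics/w15.npz",p=pic,d=d,pos=s['ee_pos'],R=s['tcp_rot']); cv2.imwrite("pics/w15.png",pic[:,:,::-1])
```

```text
(-0.33, 0.15, np.float64(0.66)) 30.18 [ 0.5427 -0.0859  0.1397] [ 0.2007  0.0999 -2.5004] 0.0236 [ 0.4868  0.9279  0.1168  1.5936 -0.9318  1.7239  1.1265]
(-0.33, 0.15, np.float64(0.73)) 30.43 [ 0.542  -0.0848  0.1345] [-0.6809  0.3772 -1.2857] 0.0234 [ 0.5115  0.9736  0.0896  1.5747 -0.944   1.7607  1.1346]
```

View pics/w15.png

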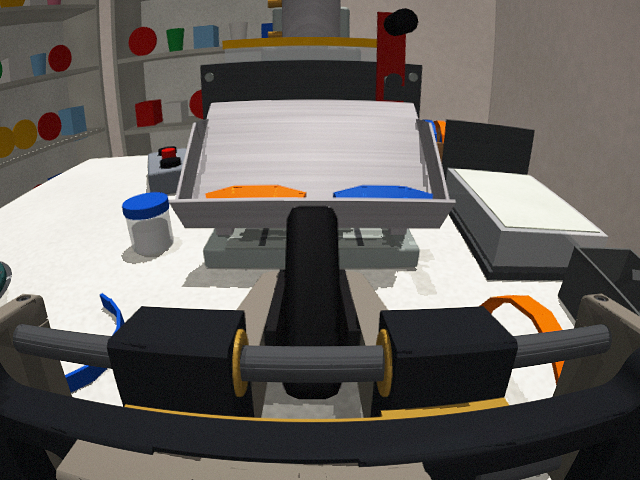

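Run:
```python
from h import *
from station import solver,env,viewer,effector
def st(n):
    s=env.sense(); print(n,round(s['t'],2),s['ee_pos'],s['wrist_force'],round(s['gripper_width'],4)); return s
P=np.radians(55); yaw=1.575
def go(z,n,rate):
    p,R=scoopose((.5193,-.3655,z),yaw,P,nose=np.radians(n),flip=True); env.movel(p,R,rate=rate); return st((z,n))
go(.12,15,.2)
go(.07,3,.1)
go(.0495,0.3,.05)
for z in (.0475,.0468,.0463,.0458):
    s=go(z,0,.03)
    if s['wrist_force'][2]>0: break
pic,d=viewer.read_camera("wrist"); np.savez("pics/w16.npz",p=pic,d=d,pos=s['ee_pos'],R=s['tcp_rot']); cv2.imwrite("pics/w16.png",pic[:,:,::-1])
```

```text
(0.12, 15) 32.17 [ 0.5196 -0.3496  0.1076] [ 1.2686  0.0065 -2.4192] 0.0233
(0.07, 3) 32.85 [ 0.5194 -0.3536  0.0553] [ 0.0587 -1.0417 -1.7244] 0.0236
(0.0495, 0.3) 33.42 [ 0.5194 -0.3546  0.0344] [ 0.2704 -2.6223  4.168 ] 0.0238
(0.0475, 0) 33.67 [ 0.5194 -0.3549  0.0323] [ 0.6526 -4.3271  4.8955] 0.0233
```

View pics/w16.png

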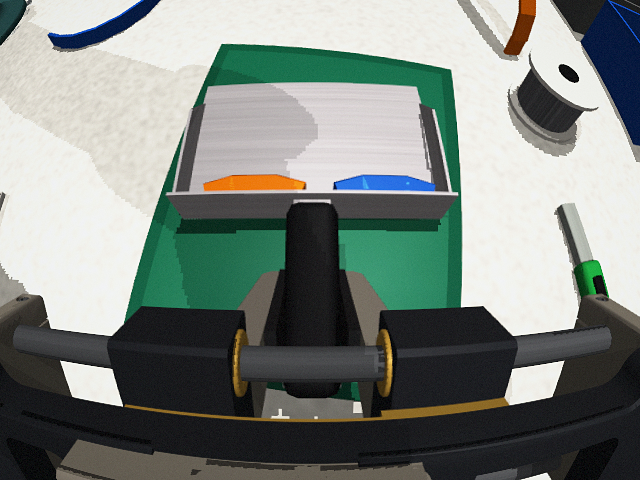

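Run:
```python
from h import *
from station import solver,env,viewer,effector,tip_of
def st(n):
    s=env.sense(); print(n,round(s['t'],2),s['ee_pos'],s['wrist_force'],s['moment'],round(s['gripper_width'],4)); return s
P=np.radians(55); yaw=1.575
def go(z,n,rate):
    p,R=scoopose((.5193,-.3655,z),yaw,P,nose=np.radians(n),flip=True); env.movel(p,R,rate=rate); return st((z,n))
go(.0475,.8,.03); go(.0468,1.0,.03)
effector.release(); s=st("open")
p,R=scoopose((.5193,-.3655,.0468),yaw,P,nose=np.radians(1),flip=True,back=.12); env.movel(p,R,rate=.2); s=st("back")
pic,d=viewer.read_camera("wrist"); np.savez("pics/w17.npz",p=pic,d=d,pos=s['ee_pos'],R=s['tcp_rot']); cv2.imwrite("pics/w17.png",pic[:,:,::-1])
for n in ["scoop_grip","scoop_pan","mat","clip_blue_mid","clip_orange_mid"]: print(n,[(np.array(r["at"]),round(r["score"],2)) for r in tip_of("wrist",n)[:2]])
pic,d=viewer.read_camera("scene"); cv2.imwrite("pics/s17.png",pic[:,:,::-1])
pic,d=viewer.read_camera("top"); cv2.imwrite("pics/t17.png",pic[:,:,::-1])
for n in ["prop_slot","prop_grip","stud"]: print(n,[(wp(r["at"]),round(r["score"],2)) for r in tip_of("top",n)[:2]])
for n in ["scoop_grip","scoop_pan"]: print(n,[(np.array(r["at"]),round(r["score"],2)) for r in tip_of("top",n)[:2]])
```

```text
(0.0475, 0.8) 33.98 [ 0.5191 -0.3541  0.0314] [ 0.34   -0.7652  0.9272] [-0.5798  0.0014 -0.0932] 0.0235
(0.0468, 1.0) 34.23 [ 0.5192 -0.3542  0.0313] [-0.4707 -0.332   2.0451] [-0.5525 -0.0183  0.0317] 0.0238
open 35.31 [ 0.5192 -0.3544  0.0314] [-0.8552  0.2271 -0.4288] [-0.6059  0.0429 -0.0227] 0.092
back 36.06 [ 0.5194 -0.4238  0.1276] [-0.5674 -0.1105 -0.9095] [-0.6178  0.076   0.0049] 0.092
scoop_grip [(array([ 0.517 , -0.3682,  0.0434]), 0.84)]
scoop_pan [(array([ 0.5153, -0.2527,  0.0133]), 0.82), (array([ 0.7158, -0.3629,  0.0077]), 0.46)]
mat []
clip_blue_mid [(array([ 0.5597, -0.2864,  0.0119]), 0.72)]
clip_orange_mid [(array([ 0.4834, -0.2873,  0.0158]), 0.56)]
prop_slot [(array([-0.1357, -0.087 ,  0.2139]), 0.67)]
prop_grip [(array([-0.1734, -0.0823,  0.2882]), 0.57)]
stud [(array([-0.1334, -0.086 ,  0.2278]), 0.72)]
scoop_grip [(array([ 0.5182, -0.363 ,  0.043 ]), 0.57), (array([ 0.7112, -0.362 ,  0.0077]), 0.55)]
scoop_pan [(array([ 0.5173, -0.2479,  0.0169]), 0.81)]
```

View pics/w17.png

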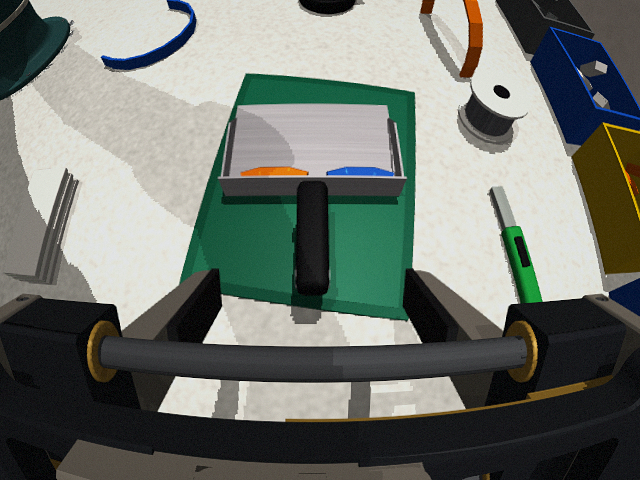

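View pics/s17.png

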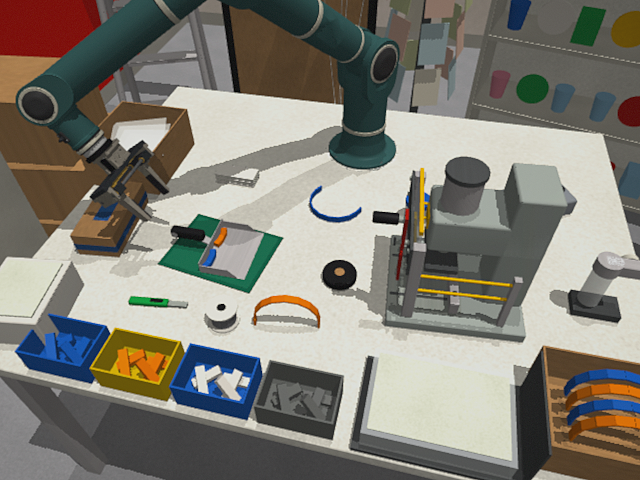

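View pics/t17.png

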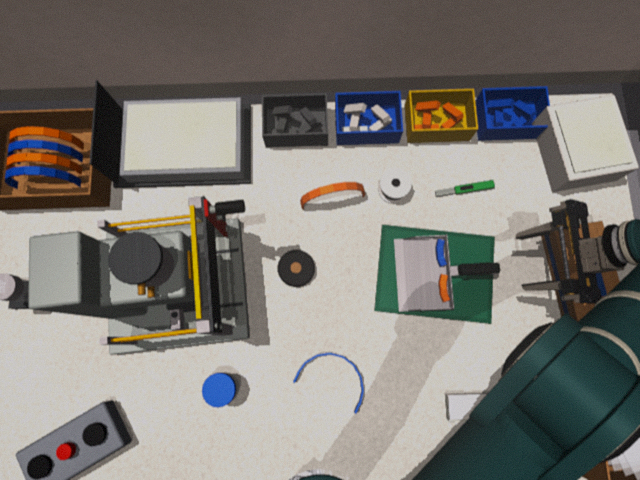

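Run:
```python
from h import *
from station import env,workorder
s=env.sense(); env.movel(s['ee_pos']+[0,0.0,.06],rate=.15); s=env.sense(); print(s['t'],s['wrist_force'])
print(workorder.finish_job())
```

```text
37.2583 [ 0.9909 -0.7074 -0.4665]
the job is handed in; nothing more can be done
None
```

The guard is hooked up on the stud, both clips are lying in the scoop's pan, and the scoop is flat on the mat. I handed the job in at about 37 s of the 64 s allowed.

- **Guard:** I lifted it by the prop grip to about 0.098, swung the bar upright and lowered it until the stud took the weight at about 0.085. It stayed up after I let go. The last top view puts the slot 11 to 14 mm below the stud, against 13 mm expected when hooked.
- **Clips:** I slid the scoop in until its lip met the fence, with up to about 14 N of push. The clips rode onto the lip but did not slide back at tilts up to 33°. I drew them out and tilted the scoop further, to 42° at most, until they slid to the back wall. The hand never touched them.
- **Placing:** The scoop had turned about 1° nose-down in the grip and touched the mat early. I corrected this before letting go. The middle of the mat lies about 90 mm ahead of the handle's grasp point, so the scoop's length is roughly centred but its pan is about 28 mm past the middle. That was my choice between centring the pan and centring the whole scoop.
- **Last checks:** In the final pictures the guard is up, both clips are in the pan, and the headband, roll, spool and cutter look unmoved. The wrist force was near zero.
- **Disagreements:** The wrist view of the press read 2–3 mm off sideways from the other measurements, which was within the margin at the clips. The last wrist view did not detect the mat, so I used the earlier measurement of it.

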